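# Party-shop display: join crates, load balloon weights, set out plates

## Task

Set up the counter display. First bring the loose crate up against the long side of the fixed crate, flush with no gap and its ends in line; only then stand every balloon weight upright in the crates, one per cell. Also slide the stack of plates over the counter, without lifting it, until it sits wholly on the round mat, and leave the hat, gift box and candle where they are.

Things in the scene. Friction and masses are not known exactly. Their poses are not given: they have to be found in the camera images.
- fixed_crate: darker wooden crate, screwed to the counter: an open-topped row of 3 cells, 88 mm (its x) by 250 mm (its y) by 50 mm high. Walls, dividers and floor are 7 mm thick; each cell is 74 x about 74 mm inside, the cells 81 mm apart along y. Origin at the centre of its underside. Its -x long side, facing the robot, is where the loose crate belongs
- loose_crate: paler wooden crate, loose (0.4 kg), the same size and layout as the fixed one; it starts 40 to 62 mm short of it, on the robot's side, a little askew. Origin at the centre of its underside; flush and in line means its origin is 88 mm to the -x side of the fixed crate's origin, with y axes parallel
- fixed_crate_c0 (a point): centre of the floor (7 mm above the counter) of cell 0 of the fixed crate; cells 0, 1, 2 run from its -y end to its +y end
- fixed_crate_c1 (a point): centre of the floor (7 mm above the counter) of cell 1 of the fixed crate; cells 0, 1, 2 run from its -y end to its +y end
- fixed_crate_c2 (a point): centre of the floor (7 mm above the counter) of cell 2 of the fixed crate; cells 0, 1, 2 run from its -y end to its +y end
- loose_crate_c0 (a point): centre of the floor (7 mm above the counter) of cell 0 of the loose crate; cells 0, 1, 2 run from its -y end to its +y end
- loose_crate_c1 (a point): centre of the floor (7 mm above the counter) of cell 1 of the loose crate; cells 0, 1, 2 run from its -y end to its +y end
- loose_crate_c2 (a point): centre of the floor (7 mm above the counter) of cell 2 of the loose crate; cells 0, 1, 2 run from its -y end to its +y end
- weight0: balloon weight, a closed upright foil canister 52 mm in diameter and 95 mm high, copper with a heavy dark steel foot (lowest 25 mm) and brass-coloured bands, about 0.2 kg; not present in every start. Origin at the centre of its underside, z up the canister to its paper-topped end
- weight1: balloon weight, a closed upright foil canister 52 mm in diameter and 95 mm high, pink with a heavy dark steel foot (lowest 25 mm) and brass-coloured bands, about 0.2 kg; not present in every start. Origin at the centre of its underside, z up the canister to its paper-topped end
- weight2: balloon weight, a closed upright foil canister 52 mm in diameter and 95 mm high, blue with a heavy dark steel foot (lowest 25 mm) and brass-coloured bands, about 0.2 kg; not present in every start. Origin at the centre of its underside, z up the canister to its paper-topped end
- weight3: balloon weight, a closed upright foil canister 52 mm in diameter and 95 mm high, green with a heavy dark steel foot (lowest 25 mm) and brass-coloured bands, about 0.2 kg; not present in every start. Origin at the centre of its underside, z up the canister to its paper-topped end
- weight4: balloon weight, a closed upright foil canister 52 mm in diameter and 95 mm high, yellow with a heavy dark steel foot (lowest 25 mm) and brass-coloured bands, about 0.2 kg; not present in every start. Origin at the centre of its underside, z up the canister to its paper-topped end
- weight5: balloon weight, a closed upright foil canister 52 mm in diameter and 95 mm high, cream white with a heavy dark steel foot (lowest 25 mm) and brass-coloured bands, about 0.2 kg; not present in every start. Origin at the centre of its underside, z up the canister to its paper-topped end
- stock_sheet: flat cardboard sheet (360 x 210 mm, lies flat, no obstacle) on which the weights stand at first; left or right of the crates. Origin 60 mm beyond its middle along its x
- plates: wrapped stack of party plates, a disc 140 mm in diameter and 50 mm high, about 0.45 kg, too wide to grip. Origin at the centre of its underside
- round_mat: round mint-green mat, 180 mm in diameter, flat (1 mm, no obstacle), fixed, on the other side of the crates. Origin at its centre
- party_hat: bystander: gold cone hat, 100 mm wide at the foot, 140 mm high. Origin at the centre of its underside
- gift_box: bystander: pink gift box 90 x 110 x 70 mm. Origin at the centre of its underside
- pillar_candle: bystander: cream candle 72 mm in diameter, 100 mm high, wick 12 mm more. Origin at the centre of its underside
There are look-alikes about, which are no part of the job. What is shaped like the weight3 but purple is not meant.

How it is judged:
By the outcome, as a careful person would: the job done as asked, in the order asked, and still so for the second after the job is handed in, with the robot touching nothing.
Of weight0, weight1, weight2, weight3, weight4, weight5 only 4 to 6 are there at a start; the rules pass over those that are not, and their reading is None.
At some moment in a run one of weight0, weight1, weight2, weight3, weight4, weight5, plates may be knocked a few centimetres aside while the robot is not near it.
Once in a run the grip may slacken for a moment while it holds something.
It also fails if it takes over 210 s, if anything falls off the work surface, if the arm or the gripper's body presses on something with over 40 N, if the wrist force passes 120 N, or if a joint passes its speed limit or range.

## Robot

A 6-joint arm with a two-finger parallel gripper is mounted at the origin on the work surface. World frame = base frame: x ahead of the robot, y to its left, z up, the work surface at z = 0. Lengths are in m, angles in degrees, forces in N, time in s.
With the tool pointing down it reaches from about 0.4 to 0.825 m from the base axis. Payload 7 kg.
Tool frame: the origin (TCP) lies at the centre of the arm's flange, where the gripper is bolted on; the fingertips stand 178 mm ahead of it and the grasp point (between the pads) lies 159 mm ahead of it; z points along the fingers, y is the line along which they close (so a half turn about z gives the same grasp; the last joint's range is limited). The gripper opens to 88 mm and grips with 3 to 60 N. Pads are 19 mm wide; open, the fingers measure 130 mm over their backs; the gripper's body (78 mm by 193 mm) begins 47 mm behind the grasp point.
Start: joints at [-55.686, 20.546, 0.682, 0, -70.136, -16.507], TCP at [0.206, -0.643, 0.405] pointing down, gripper open.
Joint ranges: [-176.03, 176.03], [-82.01, 121.73], [-58.28, 71.71], [-173.87, 95.51], [-174.79, -0.11], [-173.66, 173.66]. Speed limits (degrees/s): [136.94, 136.94, 172.46, 180, 180, 180].

## Interface

Orientations are given as [roll, pitch, yaw] about the fixed x, y, z axes, in that order (R = Rz(yaw) Ry(pitch) Rx(roll)).
In Python, from plant import telemetry, snapshot, workorder, nets gives the robot as it stands.
- The arm moves only by the shell command python3 -m creep 'ROWS'. ROWS is JSON, a list that holds one entry, the list of rows, each a list of 5 numbers: the shift along the tool's x, y, z normalised to -1 to 1, where 1 is 0.2 m, then the turn about the tool's z normalised to -1 to 1, where 1 is pi/2 rad, then the opening, from 0 (shut) to 1 (fully open). In form: [[[x, y, z, spin, hand], ...]]. A call has 1 to 8 rows; each row shifts and turns the commanded pose from where the row before left it, along the tool's axes as they then stand; what a row does not reach is not made up. A row lasts 1/12 s, in which the tool goes at most 41.7 mm and 7.16 degrees, less where a joint would pass 70% of its speed; a pose out of reach is approached as far as the arm can. A call with a number of a shift or a turn outside -1 to 1 is refused whole. A call with a gripper value outside its range is refused whole. The fingers move at their own pace and stop on an object; the grip force is fixed at half the most. Time passes only in rows, so rows that do not move let the fingers close. It gives the time, the measured TCP pose, the force, the opening and the grip force at its end, in the units of the state.
- telemetry.get_obs(): the state, without advancing time (a new reading comes with each control period).
- snapshot(name): name is "scene" or "top" or "wrist"; returns a dict with "frame" (480x640x3 uint8, red, green, blue), "fx", "fy", "cx", "cy" (pixels), "rvec" (rotation vector, rad) and "tvec" (3), from world to camera coordinates, as OpenCV has them; the wrist camera has in their place "mount" (4x4, takes a point from camera to tool coordinates, whose origin is the TCP and whose axes are the flange's). Camera axes: x right, y down, z forward; pixel columns grow to the right and rows downward; lengths in m; the calibration is good to about 2 mm. A picture is of the moment at which its call begins: read the wrist's pose just before it. There is no depth.
- workorder.close_job(): hands the job in; it is judged then, once.
Trained networks look in a picture, given as the dict that the camera call returned (one of the last four; its "shot" number tells which), for a name from the list of things; names that differ only in an ending like _2 or _b are one class to them, and where a whole thing is asked for, a point or a joint stands for the part that bears it (a point fixed in the world has none). Each returns a list of dicts, best first, with "confidence" (0 to 1); they miss things now and then, are a little off and sometimes report something else, mostly with a low value. They report only what shows in the picture. A call takes as long as a camera call. They do not tell look-alikes from the thing itself.
- nets.find_in(picture, query): "uv" ([column, row] in pixels, amid what is visible of it).
- nets.masks_of(picture, query): "region" (480x640 bool, what is visible of it) and "uv" ([column, row] in pixels, amid what is visible of it).
- nets.landmark_of(picture, query): "uv" ([column, row] in pixels: a listed point, or the origin of a listed thing).
The state is a dict: "clock": time; "joint_pos": joint angles; "qvel": joint speeds; "tau": joint torques, N m; "tool_pos": TCP position; "orientation": TCP orientation; "force": force on the tool from outside, world axes, zero at the start; "moment": the same for the moment, N m; "opening": finger opening in m; "gripper_force": force on a finger pad.
Only numpy, scipy, OpenCV 4.12 (cv2) and the standard library are available. Lean on these libraries where they do the work, as an engineer would, in place of code of your own. Each camera call takes 0.05 s, during which the arm holds its last target. There are 200 camera calls.

## Working session

There is one attempt and no reset: what is moved stays moved. The work goes in short steps, Python scripts to look and compute and a shell command to move; the robot and the scene stay as the last step left them, time stands still between calls to the robot, and variables do not carry over. Pictures are saved under pics/ and viewed, at most 14 in all, crops included, and the job is handed in when it is done.

```bash
mkdir -p pics; ls; cat > h.py <<'E'
import numpy as np, cv2
from plant import telemetry, snapshot, workorder, nets
from scipy.spatial.transform import Rotation as R
def cam(p):
    if 'rvec' in p:
        Rm=cv2.Rodrigues(np.array(p['rvec'],float))[0]; t=np.array(p['tvec'],float).ravel()
        return Rm.T, -Rm.T@t
    o=p['obs']; T=np.eye(4); T[:3,:3]=R.from_euler('xyz',o['orientation'],degrees=True).as_matrix(); T[:3,3]=o['tool_pos']
    M=T@np.array(p['mount']); return M[:3,:3],M[:3,3]
def shot(n):
    o=telemetry.get_obs(); p=snapshot(n); p['obs']=o; return p
def px2w(p,uv,z=0.):
    A,c=cam(p); uv=np.atleast_2d(uv)
    d=np.c_[(uv[:,0]-p['cx'])/p['fx'],(uv[:,1]-p['cy'])/p['fy'],np.ones(len(uv))]@A.T
    return c+d*((z-c[2])/d[:,2])[:,None]
def w2px(p,X):
    A,c=cam(p); q=(np.atleast_2d(X)-c)@A; return np.c_[q[:,0]/q[:,2]*p['fx']+p['cx'],q[:,1]/q[:,2]*p['fy']+p['cy']]
def save(p,f): cv2.imwrite('pics/'+f,p['frame'][:,:,::-1])
E
python3 - <<'E'
from h import *
np.set_printoptions(precision=3,suppress=True)
o=telemetry.get_obs(); print(o)
for n in ('top','scene'):
    p=shot(n); save(p,n+'0.png'); print(n,cam(p)[1])
    for q in ['fixed_crate','loose_crate','plates','round_mat','party_hat','gift_box','pillar_candle','stock_sheet']+['weight%d'%i for i in range(6)]+[c+'_crate_c%d'%i for c in('fixed','loose') for i in range(3)]:
        r=nets.landmark_of(p,q); z=.007 if '_c' in q and q[-1] in '012' else 0
        print(q,[(np.round(a['uv']),round(a['confidence'],2),px2w(p,a['uv'],z)[0,:2]) for a in r[:3]])
E
```

```text
pics
{'clock': 0.0, 'joint_pos': array([-55.688,  20.59 ,   0.634,  -0.021, -70.134, -16.506]), 'qvel': array([ 0.05 , -0.059,  0.048, -0.006,  0.003, -0.062]), 'tau': array([  0.001, -58.271,  29.306,   6.997,   0.007,  -0.   ]), 'tool_pos': array([ 0.206, -0.642,  0.404]), 'orientation': array([ 179.908,   -0.007, -162.201]), 'force': array([-0.273,  0.232, -0.211]), 'moment': array([-0.018, -0.006,  0.029]), 'gripper_force': 0.0, 'opening': 0.08780709769010413}
top [ 0.369 -0.071  1.087]
fixed_crate []
loose_crate [(array([306., 278.]), 0.66, array([ 0.469, -0.04 ]))]
plates [(array([154., 310.]), 0.61, array([0.391, 0.314]))]
round_mat [(array([152., 247.]), 0.73, array([0.539, 0.33 ]))]
party_hat [(array([287., 158.]), 0.96, array([0.765, 0.011]))]
gift_box [(array([346., 161.]), 0.79, array([ 0.759, -0.136])), (array([410., 273.]), 0.5, array([ 0.481, -0.285]))]
pillar_candle [(array([224., 167.]), 0.66, array([0.741, 0.165])), (array([266., 226.]), 0.47, array([0.594, 0.058]))]
stock_sheet [(array([430., 250.]), 0.81, array([ 0.536, -0.333])), (array([224., 166.]), 0.72, array
[... 4169 characters left out ...]
ed_crate_c2 [(array([322., 256.]), 0.77, array([ 0.604, -0.025])), (array([348., 265.]), 0.75, array([0.594, 0.055])), (array([298., 242.]), 0.59, array([ 0.597, -0.11 ]))]
loose_crate_c0 [(array([316., 213.]), 0.87, array([ 0.469, -0.125])), (array([367., 234.]), 0.72, array([0.463, 0.045])), (array([344., 223.]), 0.56, array([ 0.46 , -0.032]))]
loose_crate_c1 [(array([316., 213.]), 0.87, array([ 0.469, -0.125])), (array([367., 234.]), 0.72, array([0.463, 0.045])), (array([344., 223.]), 0.56, array([ 0.46 , -0.032]))]
loose_crate_c2 [(array([316., 213.]), 0.87, array([ 0.469, -0.125])), (array([367., 234.]), 0.72, array([0.463, 0.045])), (array([344., 223.]), 0.56, array([ 0.46 , -0.032]))]
```

View pics/top0.png

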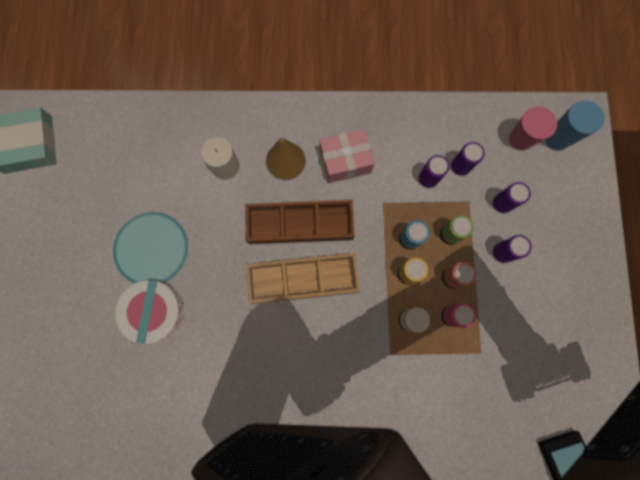

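View pics/scene0.png

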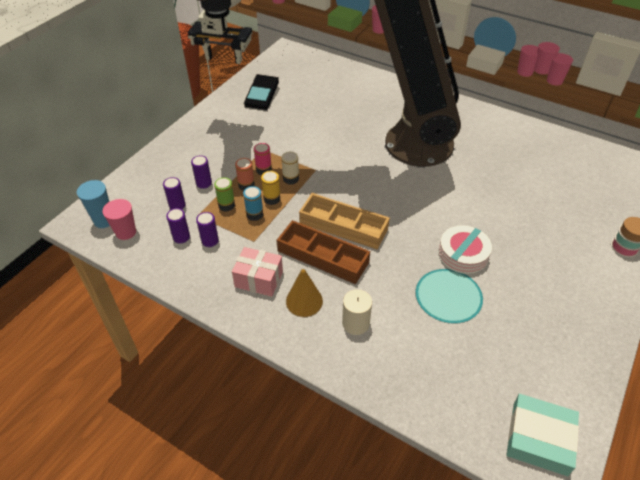

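The top view shows the fixed crate near (300,222), the loose crate near (303,278), plates at (147,311) and the mat at (151,248). All six weights stand on the sheet: blue (415,234), green (458,229), yellow (414,269), copper (460,275), white (415,320), pink (460,316). The four purple look-alikes stand off the sheet. The scene view confirms this.

```bash
cat >> h.py <<'E'
from scipy.optimize import minimize
a_=np.linspace(0,2*np.pi,24,endpoint=False)
def cyl(r,h): return np.r_[np.c_[r*np.cos(a_),r*np.sin(a_),0*a_],np.c_[r*np.cos(a_),r*np.sin(a_),0*a_+h]]
def box(x,y,h): return np.array([[i*x/2,j*y/2,k*h] for i in(-1,1) for j in(-1,1) for k in (0,1)])
S=4
def sil(p,pts):
    m=np.zeros((480,640),np.float32); q=cv2.convexHull(w2px(p,pts).astype(np.float32))
    m=np.zeros((480,640),np.uint8); cv2.fillConvexPoly(m,np.round(q*256).astype(np.int32),255,cv2.LINE_AA,8); return m/255.
def fit(obs,pts,x0,yaw=True):
    """obs: list of (picture, mask)"""
    def place(v):
        t=v[2]/10 if yaw else 0; c,s=np.cos(t),np.sin(t)
        return pts@np.array([[c,s,0],[-s,c,0],[0,0,1]])+[v[0],v[1],0]
    f=lambda v: sum(np.abs(sil(p,place(v))-cv2.GaussianBlur(m.astype(np.float32),(3,3),0)).sum()/max(m.sum(),1) for p,m in obs)
    n=3 if yaw else 2; x0=np.array(list(x0)+[0]*3)[:n]
    sx=np.vstack([x0]+[x0+np.eye(n)[i]*[.01,.01,.5][i] for i in range(n)])
    r=minimize(f,x0,method='Nelder-Mead',options=dict(initial_simplex=sx,xatol=1e-4,fatol=1e-4))
    v=r.x.copy(); 
    if yaw: v[2]=np.degrees(v[2]/10)
    return np.round(v,4),round(r.fun/len(obs),3)
def mask(p,q,w,n=5):
    """net mask whose uv is nearest the projection of world point w"""
    t=w2px(p,w)[0]; r=[a for a in nets.masks_of(p,q) if a['confidence']>.3]
    r.sort(key=lambda a:np.hypot(*(np.array(a['uv'])-t)))
    return (r[0]['region'],np.hypot(*(np.array(r[0]['uv'])-t))) if r else (None,99)
C=box(.088,.25,.05); W=cyl(.026,.095); P=cyl(.07,.05); M=cyl(.09,.001)
def locate(ps,q,pts,w,yaw=False,h=.04,lim=30):
    o=[]
    for p in ps:
        m,d=mask(p,q,[w[0],w[1],h])
        if m is not None and d<lim: o.append((p,m))
    return [fit(o,pts,w[:2],yaw)]+[fit([x],pts,w[:2],yaw) for x in o] if o else None
E
python3 - <<'E'
from h import *
ps=[shot('top'),shot('scene')]
print('F',locate(ps,'fixed_crate',C,(.592,-.03),True,.03))
print('L',locate(ps,'loose_crate',C,(.466,-.035),True,.03))
print('P',locate(ps,'plates',P,(.39,.313)))
print('M',locate(ps,'round_mat',M,(.537,.332),h=0))
tops=dict(blue=(415,234),green=(458,229),yellow=(414,269),copper=(460,275),white=(415,320),pink=(460,316))
for k,uv in tops.items():
    w=px2w(ps[0],uv,.095)[0]; print(k,w[:2].round(3),locate(ps,'weight0',W,w,h=.05,lim=15))
E
```

```text
F [(array([ 0.5993, -0.0237,  2.6979]), np.float64(0.05)), (array([ 0.5983, -0.0231,  3.1217]), np.float64(0.046)), (array([ 0.5997, -0.0248,  2.1957]), np.float64(0.05))]
L [(array([ 0.4657, -0.0324,  6.4953]), np.float64(0.066)), (array([ 0.4657, -0.0322,  6.4827]), np.float64(0.044)), (array([ 0.4655, -0.0328,  5.2698]), np.float64(0.086))]
P [(array([0.3875, 0.3145]), np.float64(0.077)), (array([0.388 , 0.3148]), np.float64(0.041)), (array([0.3856, 0.3127]), np.float64(0.109))]
M [(array([0.5389, 0.3335]), np.float64(0.054)), (array([0.5382, 0.3341]), np.float64(0.067)), (array([0.5392, 0.3332]), np.float64(0.037))]
blue [ 0.558 -0.28 ] [(array([ 0.5645, -0.2865]), np.float64(0.162)), (array([ 0.5624, -0.2841]), np.float64(0.184)), (array([ 0.5645, -0.2864]), np.float64(0.137))]
green [ 0.569 -0.375] [(array([ 0.5767, -0.383 ]), np.float64(0.112)), (array([ 0.5767, -0.3816]), np.float64(0.114)), (array([ 0.5762, -0.3834]), np.float64(0.106))]
yellow [ 0.48  -0.275] [(array([ 0.4822, -0.2798]), np.float64(0.168)), (array([ 0.4804, -0.2766]), np.float64(0.161)), (array([ 0.4835, -0.2792]), np.float64(0.166))]
copper [ 0.468 -0.374] [(array([ 0.4736, -0.3835]), np.float64(0.155)), (array([ 0.4735, -0.3833]), np.float64(0.086)), (array([ 0.4751, -0.3822]), np.float64(0.224))]
white [ 0.372 -0.274] [(array([ 0.374 , -0.2795]), np.float64(0.153)), (array([ 0.3737, -0.2789]), np.float64(0.097)), (array([ 0.3722, -0.2821]), np.float64(0.203))]
pink [ 0.381 -0.37 ] [(array([ 0.3848, -0.3797]), np.float64(0.194)), (array([ 0.3843, -0.3778]), np.float64(0.157)), (array([ 0.383 , -0.3815]), np.float64(0.221))]
```

```bash
cat > plan.py <<'E'
# usage: plan.py x y z(grasp point) yaw  -> totals in normalised units
import sys; from h import *
o=telemetry.get_obs(); x,y,z,yaw=map(float,sys.argv[1:5])
Rm=R.from_euler('xyz',o['orientation'],degrees=True); d=np.array([x,y,z+.159])-o['tool_pos']
y0=o['orientation'][2]; dy=(yaw-y0+180)%360-180
a=Rm.inv().apply(d)/.2; b=R.from_euler('xyz',[180,0,yaw],degrees=True).inv().apply(d)/.2
print('now',np.round(o['tool_pos'],4),np.round(o['orientation'],1),'j',np.round(o['joint_pos'],0),'t',round(o['clock'],1),'open',round(o['opening'],4),'F',np.round(o['force'],1))
print('shift in current frame',np.round(a,4),'rows',np.linalg.norm(a)/.2,'| in final frame',np.round(b,4),'spin',round(-dy/90,4),'rows',abs(dy)/7)
E
python3 plan.py 0.4255 -0.037 0.11 -83.6
```

```text
now [ 0.2064 -0.6426  0.4047] [ 180.    -0.  -162.2] j [-56.  21.   1.   0. -70. -17.] t 3.2 open 0.0877 F [-0.5  1.  -0.3]
shift in current frame [-1.9691  2.5481  0.6783] rows 16.45456013522576 | in final frame [-2.8873 -1.4261  0.6783] spin -0.8732 rows 11.227238131414977
```

```bash
A='x'
python3 -m creep '[[[-0.1094,0.1416,0,0,0.6],[-0.1094,0.1416,0,0,0.6],[-0.1094,0.1416,0,0,0.6],[-0.1094,0.1416,0,0,0.6],[-0.1094,0.1416,0,0,0.6],[-0.1094,0.1416,0,0,0.6],[-0.1094,0.1416,0,0,0.6],[-0.1094,0.1416,0,0,0.6]]]'
python3 -m creep '[[[-0.1094,0.1416,0,0,0.6],[-0.1094,0.1416,0,0,0.6],[-0.1094,0.1416,0,0,0.6],[-0.1094,0.1416,0,0,0.6],[-0.1094,0.1416,0,0,0.6],[-0.1094,0.1416,0,0,0.6],[-0.1094,0.1416,0,0,0.6],[-0.1094,0.1416,0,0,0.6]]]'
python3 -m creep '[[[-0.1094,0.1416,0,0,0.6],[-0.1094,0.1416,0,0,0.6],[0,0,0.05,-0.0728,0.6],[0,0,0.05,-0.0728,0.6],[0,0,0.05,-0.0728,0.6],[0,0,0.05,-0.0728,0.6],[0,0,0.05,-0.0728,0.6],[0,0,0.05,-0.0728,0.6]]]'
python3 -m creep '[[[0,0,0.05,-0.0728,0.6],[0,0,0.05,-0.0728,0.6],[0,0,0.05,-0.0728,0.6],[0,0,0.05,-0.0728,0.6],[0,0,0.05,-0.0728,0.6],[0,0,0.05,-0.0728,0.6],[0,0,0,0,0.6],[0,0,0,0,0.6]]]'
python3 plan.py 0.4255 -0.037 0.034 -83.6
```

```text
clock: 3.87
tool_pos: [0.3039, -0.3719, 0.4049]
orientation: [-180.0, 0.0, -162.2]
force: [0.3, -0.2, 1.0]
opening: 0.0529
gripper_force: 0.0
clock: 4.53
tool_pos: [0.4011, -0.1025, 0.4052]
orientation: [-180.0, 0.1, -162.2]
force: [1.1, -0.1, -0.9]
opening: 0.0524
gripper_force: 0.0
clock: 5.2
tool_pos: [0.4254, -0.0368, 0.3444]
orientation: [-180.0, 0.0, -122.5]
force: [-1.1, 0.1, -0.8]
opening: 0.0522
gripper_force: 0.0
clock: 5.87
tool_pos: [0.4254, -0.0369, 0.2846]
orientation: [180.0, -0.0, -83.8]
force: [0.1, -0.1, 0.5]
opening: 0.0527
gripper_force: 0.0
now [ 0.4254 -0.0369  0.2846] [180.   -0.  -83.8] j [ 22.   4. -39.   0. -47. -16.] t 5.9 open 0.0527 F [ 0.1 -0.1  0.5]
shift in current frame [ 3.000e-04 -6.000e-04  4.582e-01] rows 2.291237291853535 | in final frame [ 5.000e-04 -2.000e-04  4.582e-01] spin -0.0019 rows 0.024029896266849197
```

```bash
python3 -m creep '[[[0,0,0.12,0,0.6],[0,0,0.12,0,0.6],[0,0,0.12,0,0.6],[0,0,0.098,0,0.6],[0,0,0,0,0.6],[0,0,0,0,0],[0,0,0,0,0],[0,0,0,0,0]]]'
python3 -m creep '[[[0,0,0,0,0],[0,0,0,0,0],[0,0,0,0,0],[0,0,0,0,0]]]'
python3 plan.py 0.4705 -0.030 0.034 -87.3
```

```text
clock: 6.53
tool_pos: [0.4262, -0.0366, 0.1945]
orientation: [-179.8, 0.0, -83.6]
force: [-0.1, 0.4, 0.4]
opening: 0.0382
gripper_force: 0.0
clock: 6.87
tool_pos: [0.4255, -0.0368, 0.1934]
orientation: [-180.0, 0.0, -83.6]
force: [0.4, 0.2, 0.3]
opening: 0.0112
gripper_force: 0.0
now [ 0.4255 -0.0368  0.1934] [-180.     0.   -83.6] j [ 22.  13. -45.  -0. -32. -15.] t 6.9 open 0.0112 F [0.4 0.2 0.3]
shift in current frame [-0.0088 -0.2272  0.0024] rows 1.1370246658444383 | in final frame [-0.0235 -0.2262  0.0022] spin 0.0414 rows 0.5320367732902908
```

```bash
python3 -m creep '[[[0,0,0,0,0],[0,0,0,0,0],[0,0,0,0,0],[0,0,0,0,0]]]'
python3 - <<'E'
from h import *
ps=[shot('top'),shot('scene'),shot('wrist')]
print('F',locate(ps[:2],'fixed_crate',C,(.599,-.024),True,.03))
print('L',locate(ps[:2],'loose_crate',C,(.466,-.033),True,.03))
save(ps[2],'w1.png'); 
E
```

```text
clock: 7.2
tool_pos: [0.4257, -0.0368, 0.1933]
orientation: [-180.0, 0.0, -83.6]
force: [-0.9, 1.0, 5.8]
opening: 0.007
gripper_force: 30.0
F [(array([ 0.6   , -0.0232,  2.8868]), np.float64(0.05)), (array([ 0.5993, -0.0233,  2.6731]), np.float64(0.049)), (array([ 0.6007, -0.0242,  2.8391]), np.float64(0.047))]
L [(array([ 0.4667, -0.032 ,  7.0299]), np.float64(0.228)), (array([ 0.4667, -0.032 ,  7.0299]), np.float64(0.228))]
```

View pics/w1.png

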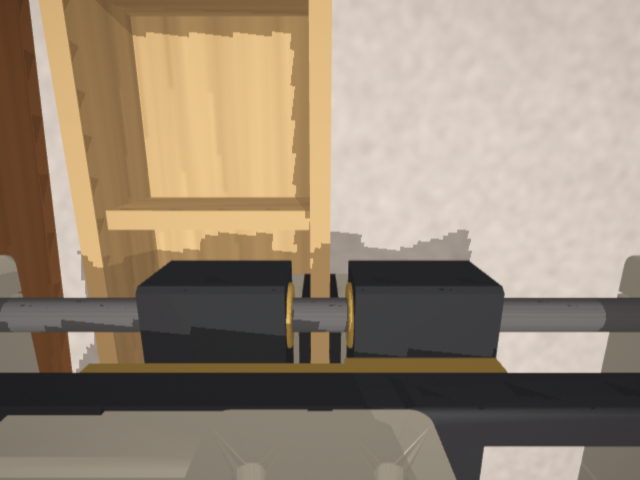

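The wrist view shows the wall gripped between the pads. The divider meets the wall near pixel (320,213), and the dark fixed crate is at the left edge.

```bash
python3 - <<'E'
from h import *
p=shot('wrist'); f=cv2.imread('pics/w1.png')
X=px2w(p,[(320,213),(312,0),(322,215),(319,120),(310,213)],.05); o=p['obs']
t=o['tool_pos']; print(X.round(4),t,o['orientation'])
A=np.radians(o['orientation'][2]+90); ex=np.array([np.cos(A),np.sin(A)]); ey=np.array([-ex[1],ex[0]])
s=[(float((x[:2]-t[:2])@ex),float((x[:2]-t[:2])@ey)) for x in X]; print('rel to tcp in crate axes',np.round(s,4))
E
```

```text
[[ 0.4301 -0.0812  0.05  ]
 [ 0.4397 -0.1447  0.05  ]
 [ 0.4294 -0.0806  0.05  ]
 [ 0.4338 -0.1112  0.05  ]
 [ 0.4335 -0.0808  0.05  ]] [ 0.42569392 -0.03678011  0.19335413] [-1.79973557e+02  6.73109161e-04 -8.35575426e+01]
rel to tcp in crate axes [[-0.0006 -0.0446]
 [ 0.0018 -0.1088]
 [-0.0013 -0.044 ]
 [-0.0002 -0.0748]
 [ 0.0028 -0.0446]]
```

```bash
python3 plan.py 0.467 -0.0285 0.0345 -87.2
```

```text
now [ 0.4257 -0.0368  0.1934] [-180.     0.   -83.6] j [ 22.  13. -45.   0. -32. -15.] t 7.6 open 0.0069 F [-0.9  0.2  6.4]
shift in current frame [-0.018  -0.2098 -0.0006] rows 1.0527298977780446 | in final frame [-0.0312 -0.2082 -0.0007] spin 0.0405 rows 0.5200936394133707
```

```bash
python3 -m creep '[[[-0.0039,-0.026,0,0.01,0],[-0.0039,-0.026,0,0.01,0],[-0.0039,-0.026,0,0.01,0],[-0.0039,-0.026,0,0.0105,0],[-0.0039,-0.026,0,0,0],[-0.0039,-0.026,0,0,0],[-0.0039,-0.026,0,0,0],[-0.0039,-0.026,0,0,0]]]'
python3 - <<'E'
from h import *
p=shot('wrist'); save(p,'w2.png'); ps=[shot('top'),shot('scene')]
print('L',locate(ps,'loose_crate',C,(.507,-.029),True,.03))
save(ps[1],'s2.png')
im=cv2.resize(ps[1]['frame'][180:300,250:410],(800,600),interpolation=cv2.INTER_CUBIC)
cv2.imwrite('pics/c2.png',im[:,:,::-1])
E
python3 plan.py 0.4711 -0.0283 0.0345 -87.2
```

```text
clock: 8.27
tool_pos: [0.4644, -0.0289, 0.1933]
orientation: [179.7, -0.1, -87.3]
force: [-13.0, -3.0, 21.1]
opening: 0.0069
gripper_force: 30.0
L [(array([ 0.4966, -0.0287,  0.682 ]), np.float64(0.858)), (array([ 0.4966, -0.0287,  0.682 ]), np.float64(0.858))]
now [ 0.4658 -0.0284  0.1933] [179.9  -0.  -87.2] j [ 21.  16. -40.   0. -34. -18.] t 8.5 open 0.0067 F [-5.4 -3.1 11.8]
shift in current frame [ 0.0008 -0.0266 -0.0009] rows 0.13317705888695447 | in final frame [ 0.0008 -0.0266 -0.0008] spin -0.0004 rows 0.005686368201070634
```

View pics/w2.png

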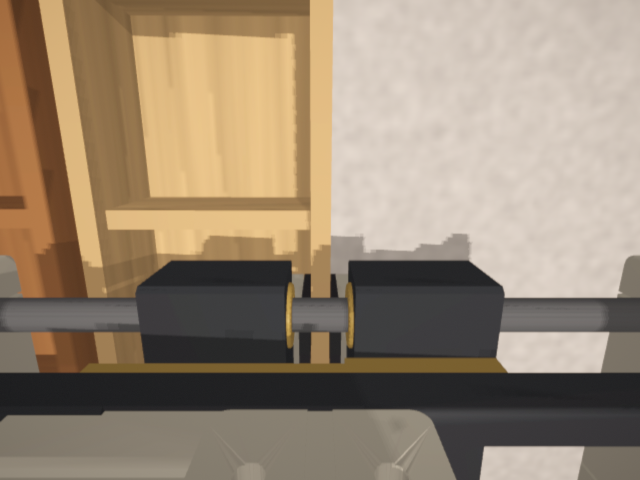

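The wrist view shows the pale crate almost against the dark one. The fixed divider (row ~208, left edge) is nearly level with the loose divider (row ~213).

```bash
python3 -m creep '[[[0,-0.008,0,0,0],[0,-0.008,0,0,0],[0,-0.008,0,0,0],[0,-0.006,0,0,0],[0,0,0,0,0],[0,0,0,0,0]]]'
python3 - <<'E'
from h import *
p=shot('wrist'); save(p,'w3.png')
im=cv2.resize(p['frame'][150:270,0:160],(800,600),interpolation=cv2.INTER_CUBIC); cv2.imwrite('pics/w3c.png',im[:,:,::-1])
E
```

```text
clock: 9.02
tool_pos: [0.4708, -0.0283, 0.1933]
orientation: [179.8, -0.1, -87.2]
force: [-9.2, -1.5, 17.3]
opening: 0.0066
gripper_force: 30.0
```

View pics/w3c.png

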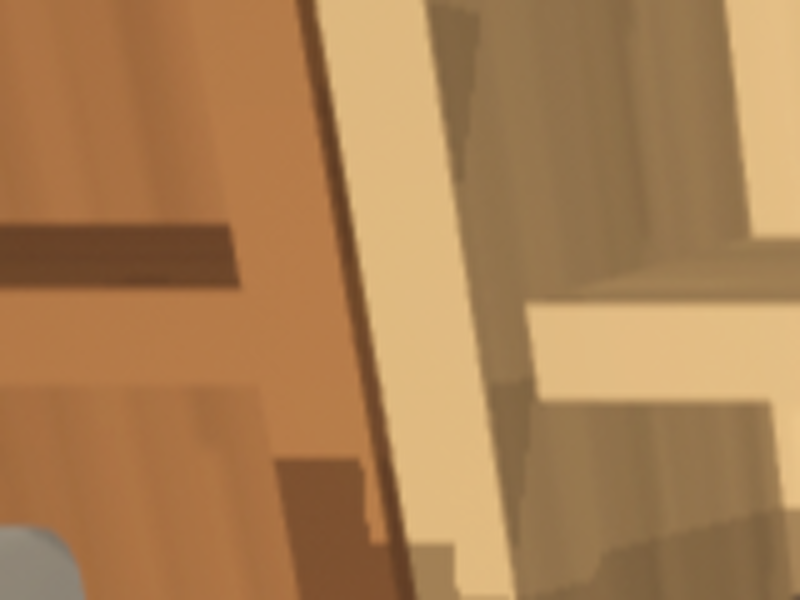

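The crop shows a thin dark gap of about 1 mm, and the loose divider is about 1 mm to the +y side of the fixed one.

```bash
python3 -m creep '[[[0.005,0,0,0,0],[0,0,0,0,0],[0,-0.005,0,0,0],[0,-0.005,0,0,0],[0,-0.003,0,0,0],[0,0,0,0,0],[0,0,0,0,0]]]'
python3 - <<'E'
from h import *
p=shot('wrist'); save(p,'w4.png')
im=cv2.resize(p['frame'][150:270,0:160],(800,600),interpolation=cv2.INTER_CUBIC); cv2.imwrite('pics/w4c.png',im[:,:,::-1])
E
```

```text
clock: 9.65
tool_pos: [0.4722, -0.0289, 0.1933]
orientation: [179.6, -0.0, -87.3]
force: [-18.2, 5.7, 26.0]
opening: 0.0066
gripper_force: 30.0
```

View pics/w4c.png

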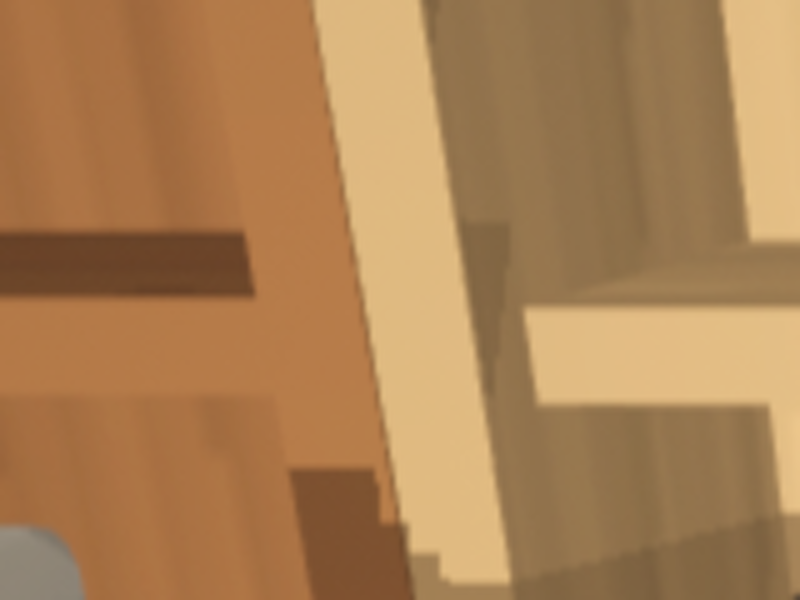

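Flush now, with the dividers about 0.6 mm out of line. A small nudge, then release and lift.

```bash
python3 -m creep '[[[0.005,0,0,0,0],[0,0,0,0,0],[0,0,0,0,0.35],[0,0,0,0,0.35],[0,0,0,0,0.35],[0,0,0,0,0.35],[0,0,-0.18,0,0.35],[0,0,-0.2,0,0.35]]]'
python3 -m creep '[[[0,0,-0.2,0.07,0.9],[0,0,-0.2,0.07,0.9],[0,0,0,0.07,0.9],[0,0,0,0.07,0.9],[0,0,0,0.07,0.9],[0,0,0,0.07,0.9],[0,0,0,0.07,0.9],[0,0,0,0,0.9]]]'
python3 - <<'E'
from h import *
ps=[shot('top'),shot('scene')]
print('F',locate(ps,'fixed_crate',C,(.6,-.0235),True,.03))
print('L',locate(ps,'loose_crate',C,(.512,-.028),True,.03))
E
python3 plan.py 0.482 -0.2795 0.19 -132
```

```text
clock: 10.37
tool_pos: [0.4744, -0.0297, 0.2675]
orientation: [179.6, -0.1, -87.2]
force: [2.1, 1.5, 0.5]
opening: 0.0301
gripper_force: 0.0
clock: 11.03
tool_pos: [0.4753, -0.0294, 0.3489]
orientation: [180.0, -0.0, -131.6]
force: [0.4, -1.0, 0.4]
opening: 0.0761
gripper_force: 0.0
F [(array([ 0.5996, -0.0247,  2.1544]), np.float64(0.055)), (array([ 0.5996, -0.0247,  2.1544]), np.float64(0.055))]
L [(array([ 0.4962, -0.0291, -4.5104]), np.float64(0.502)), (array([ 0.4962, -0.0291, -4.5104]), np.float64(0.502))]
now [ 0.4753 -0.0294  0.349 ] [ 180.    -0.  -131.2] j [ 20.   4. -28.   0. -57. -61.] t 11.3 open 0.0787 F [ 0.  -0.2 -0. ]
shift in current frame [ 0.9187 -0.8491  0.    ] rows 6.255048064807931 | in final frame [ 9.068e-01 -8.618e-01 -1.000e-04] spin 0.0088 rows 0.11348342088576098
```

```bash
python3 -m creep '[[[0.1312,-0.1213,0,0,0.9],[0.1312,-0.1213,0,0,0.9],[0.1312,-0.1213,0,0,0.9],[0.1312,-0.1213,0,0,0.9],[0.1312,-0.1213,0,0,0.9],[0.1312,-0.1213,0,0,0.9],[0.1312,-0.1213,0,0,0.9],[0,0,0,0,0.9]]]'
python3 -m creep '[[[0,0,0,0,0.9]]]'
python3 - <<'E'
from h import *
ps=[shot('top'),shot('scene')]
print('F',locate(ps,'fixed_crate',C,(.6,-.0235),True,.03))
print('L',locate(ps,'loose_crate',C,(.512,-.028),True,.03))
for k,w in dict(blue=(.5645,-.2865),green=(.5765,-.383),yellow=(.482,-.2795),copper=(.474,-.383),white=(.374,-.28),pink=(.385,-.379)).items():
    print(k,locate(ps,'weight0',W,w,h=.05,lim=15))
p=shot('wrist'); print([(np.round(a['uv']),round(a['confidence'],2),px2w(p,a['uv'],0)[0,:2].round(4)) for a in nets.landmark_of(p,'weight4')])
a,b=ps[0]['frame'][190:310,230:390],ps[1]['frame'][180:300,250:410]
im=np.hstack([cv2.resize(c,(400,300),interpolation=cv2.INTER_CUBIC) for c in (a,b)]); im=np.vstack([im,cv2.resize(p['frame'],(400,300))[:, :].repeat(1,1) if 0 else np.hstack([cv2.resize(p['frame'],(400,300)),cv2.resize(ps[0]['frame'],(400,300))])])
cv2.imwrite('pics/m5.png',im[:,:,::-1])
E
python3 plan.py 0.482 -0.2795 0.072 -132
```

```text
clock: 12.0
tool_pos: [0.4815, -0.2841, 0.3486]
orientation: [-180.0, -0.1, -131.4]
force: [0.3, 0.5, 0.1]
opening: 0.0787
gripper_force: 0.0
clock: 12.08
tool_pos: [0.4812, -0.2813, 0.3484]
orientation: [179.9, -0.0, -131.4]
force: [0.2, 0.9, 0.4]
opening: 0.0787
gripper_force: 0.0
F [(array([ 0.6005, -0.0244,  1.6225]), np.float64(0.071)), (array([ 0.6005, -0.0244,  1.6225]), np.float64(0.071))]
L [(array([ 0.4942, -0.0297, -0.2675]), np.float64(0.456)), (array([ 0.4942, -0.0297, -0.2675]), np.float64(0.456))]
blue [(array([ 0.5645, -0.2865]), np.float64(0.162)), (array([ 0.5645, -0.2865]), np.float64(0.162))]
green [(array([ 0.576 , -0.3838]), np.float64(0.233)), (array([ 0.576 , -0.3838]), np.float64(0.233))]
yellow [(array([ 0.4825, -0.2788]), np.float64(2.124)), (array([ 0.4821, -0.2777]), np.float64(4.067)), (array([ 0.4799, -0.2808]), np.float64(0.167))]
copper [(array([ 0.4734, -0.3828]), np.float64(1.52)), (array([ 0.4647, -0.3779]), np.float64(2.669)), (array([ 0.4728, -0.3861]), np.float64(0.346))]
white [(array([ 0.3739, -0.2792]), np.float64(0.179)), (array([ 0.3734, -0.2787]), np.float64(0.184)), (array([ 0.3756, -0.2786]), np.float64(0.167))]
pink [(array([ 0.3843, -0.3786]), np.float64(0.188)), (array([ 0.3842, -0.3765]), np.float64(0.126)), (array([ 0.3858, -0.3781]), np.float64(0.247))]
[(array([87., 58.]), 0.87, array([ 0.5346, -0.5093])), (array([245., 126.]), 0.72, array([ 0.4744, -0.3848])), (array([414., 141.]), 0.7, array([ 0.3725, -0.2786])), (array([249., 273.]), 0.58, array([ 0.5646, -0.2859])), (array([319., 222.]), 0.57, array([ 0.4824, -0.2795])), (array([165., 205.]), 0.56, array([ 0.577 , -0.3828]))]
now [ 0.4815 -0.2795  0.349 ] [ 180.     0.  -131.3] j [-10.  12. -19.  -0. -59. -31.] t 13.1 open 0.0788 F [-0.7 -0.7 -0.6]
shift in current frame [-0.0017 -0.0019  0.5902] rows 2.9509394217842 | in final frame [-0.0017 -0.0019  0.5902] spin 0.0075 rows 0.09695204463430482
```

View pics/m5.png

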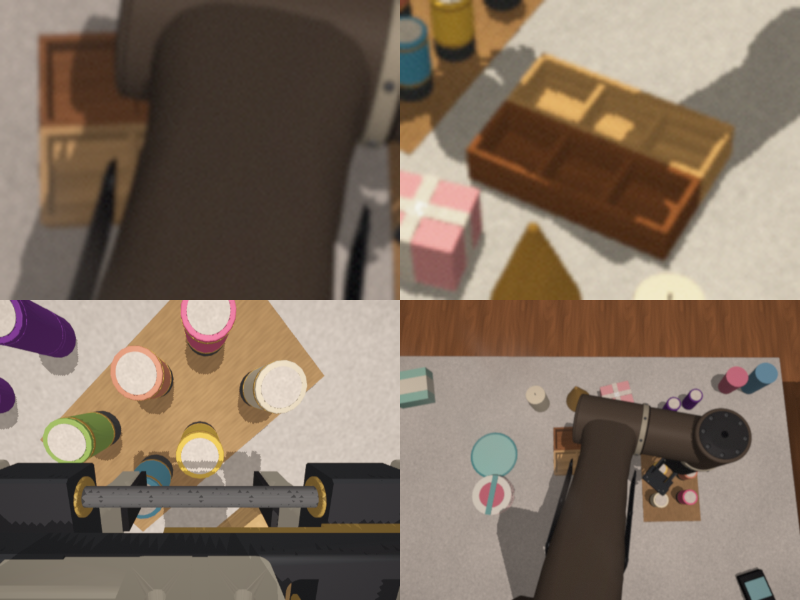

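The scene crop shows the crates flush with their ends in line. The wrist view shows all six weights where I measured them.

```bash
python3 -m creep '[[[0,0,0.15,0,0.9],[0,0,0.15,0,0.9],[0,0,0.15,0,0.9],[0,0,0.14,0,0.9],[0,0,0,0,0.9],[0,0,0,0,0],[0,0,0,0,0],[0,0,0,0,0]]]'
python3 -m creep '[[[0,0,0,0,0],[0,0,0,0,0],[0,0,0,0,0],[0,0,0,0,0]]]'
python3 -m creep '[[[0,0,-0.15,0,0],[0,0,-0.15,0,0],[0,0,-0.15,0,0],[0,0,-0.15,0,0],[0,0,0,0,0]]]'
python3 plan.py 0.604 -0.1044 0.19 -132
```

```text
clock: 13.75
tool_pos: [0.4824, -0.2797, 0.2331]
orientation: [-179.8, 0.1, -131.3]
force: [0.1, 0.1, 0.1]
opening: 0.0643
gripper_force: 0.0
clock: 14.08
tool_pos: [0.482, -0.2795, 0.2325]
orientation: [-179.9, 0.1, -131.3]
force: [-0.4, 1.3, 7.9]
opening: 0.0518
gripper_force: 30.0
clock: 14.5
tool_pos: [0.4829, -0.2801, 0.3577]
orientation: [-179.5, 0.2, -131.3]
force: [1.7, -0.6, -0.5]
opening: 0.0518
gripper_force: 30.0
now [ 0.4829 -0.2801  0.3577] [-179.5    0.2 -131.3] j [-10.  12. -18.   0. -60. -31.] t 14.5 open 0.0518 F [ 1.7 -0.6 -0.5]
shift in current frame [-1.0596  0.1242  0.0462] rows 5.339148820365979 | in final frame [-1.058   0.1376  0.0436] spin 0.0083 rows 0.10651961092850115
```

```bash
python3 -m creep '[[[-0.176,0.021,0,0,0],[-0.176,0.021,0,0,0],[-0.176,0.021,0,0,0],[-0.176,0.021,0,0,0],[-0.176,0.021,0,0,0],[-0.176,0.021,0,0,0],[0,0,0,0,0],[0,0,0,0,0]]]'
python3 plan.py 0.604 -0.1044 0.081 -132
python3 - <<'E'
from h import *
p=shot('wrist'); 
im=cv2.resize(p['frame'],(480,360)); s=shot('scene')['frame'][140:320,200:420]; im=np.hstack([im,cv2.resize(s,(320,360))]); cv2.imwrite('pics/m6.png',im[:,:,::-1])
E
```

```text
clock: 15.17
tool_pos: [0.6027, -0.1024, 0.3504]
orientation: [180.0, -0.0, -131.2]
force: [-0.7, -0.1, -2.3]
opening: 0.0518
gripper_force: 30.0
now [ 0.6027 -0.1024  0.3504] [ 180.    -0.  -131.2] j [  9.  17. -12.  -0. -61. -50.] t 15.2 open 0.0518 F [-0.7 -0.1 -2.3]
shift in current frame [ 0.0033 -0.012   0.5522] rows 2.761474306975552 | in final frame [ 0.0033 -0.0116  0.5522] spin 0.0093 rows 0.11894716572869259
```

View pics/m6.png

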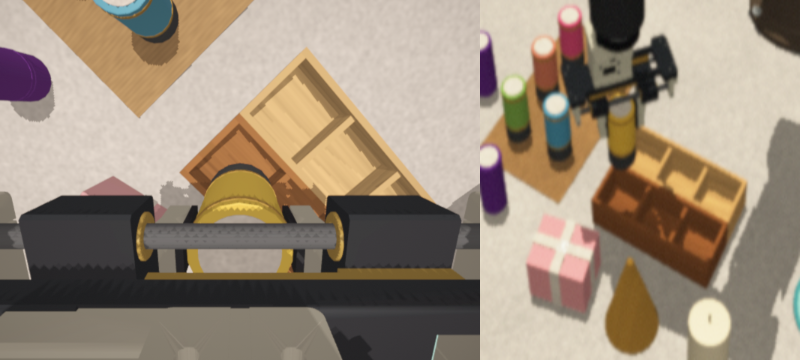

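Yellow is held upright over fixed cell 0.

```bash
python3 -m creep '[[[0.0033,-0.012,0.15,0,0],[0,0,0.15,0,0],[0,0,0.15,0,0],[0,0,0.1,0,0],[0,0,0,0,0],[0,0,0,0,0]]]'
python3 -m creep '[[[0,0,0,0,0.78],[0,0,0,0,0.78],[0,0,0,0,0.78],[0,0,0,0,0.78],[0,0,-0.15,0,0.78],[0,0,-0.15,0,0.78],[0,0,-0.15,0,0.78],[0,0,-0.12,0,0.78]]]'
python3 plan.py 0.5645 -0.2865 0.19 -132
```

```text
clock: 15.77
tool_pos: [0.6027, -0.1073, 0.2405]
orientation: [179.9, -0.1, -131.4]
force: [0.6, 0.3, -1.4]
opening: 0.0519
gripper_force: 30.0
clock: 16.43
tool_pos: [0.6035, -0.1063, 0.3581]
orientation: [-179.9, 0.1, -131.3]
force: [1.5, -0.5, -0.4]
opening: 0.0686
gripper_force: 0.0
now [ 0.6035 -0.1063  0.3581] [-1.799e+02  1.000e-01 -1.313e+02] j [  8.  17. -11.   0. -62. -50.] t 16.4 open 0.0686 F [ 1.5 -0.5 -0.4]
shift in current frame [ 0.8058 -0.448   0.0451] rows 4.6151762375542065 | in final frame [ 0.8001 -0.4579  0.0455] spin 0.0078 rows 0.10066416246795841
```

```bash
python3 -m creep '[[[0.16,-0.0896,0,0,0.9],[0.16,-0.0896,0,0,0.9],[0.16,-0.0896,0,0,0.9],[0.16,-0.0896,0,0,0.9],[0.16,-0.0896,0,0,0.9],[0,0,0,0,0.9],[0,0,0,0,0.9],[0,0,0,0,0.9]]]'
python3 - <<'E'
from h import *
p=shot('wrist'); print([(round(a['confidence'],2),px2w(p,a['uv'],0)[0,:2].round(4)) for a in nets.landmark_of(p,'weight4')])
E
python3 plan.py 0.5645 -0.2865 0.073 -132
```

```text
clock: 17.1
tool_pos: [0.5649, -0.2857, 0.3553]
orientation: [-180.0, 0.0, -131.4]
force: [-0.3, -0.4, 0.0]
opening: 0.0786
gripper_force: 0.0
[(0.93, array([ 0.5775, -0.3811])), (0.91, array([ 0.656 , -0.5134])), (0.88, array([ 0.5658, -0.2852])), (0.73, array([ 0.7469, -0.4171])), (0.69, array([ 0.3726, -0.2802])), (0.61, array([ 0.4726, -0.3841])), (0.57, array([ 0.6043, -0.1039])), (0.56, array([ 0.7162, -0.3338]))]
now [ 0.5653 -0.2848  0.3554] [-180.     0.  -131.3] j [ -9.  19.  -9.  -0. -63. -32.] t 17.2 open 0.079 F [ 0.3 -0.4 -0.6]
shift in current frame [ 0.0093 -0.0026  0.6168] rows 3.08425136970975 | in final frame [ 0.0091 -0.0029  0.6168] spin 0.0082 rows 0.10540336502085827
```

```bash
python3 -m creep '[[[0.005,-0.001,0.155,0,0.9],[0,0,0.155,0,0.9],[0,0,0.155,0,0.9],[0,0,0.152,0,0.9],[0,0,0,0,0.9],[0,0,0,0,0],[0,0,0,0,0],[0,0,0,0,0]]]'
python3 -m creep '[[[0,0,0,0,0],[0,0,0,0,0],[0,0,0,0,0],[0,0,0,0,0],[0,0,-0.15,0,0],[0,0,-0.15,0,0],[0,0,-0.15,0,0],[0,0,-0.15,0,0]]]'
python3 -m creep '[[[0,0,0,0,0],[0,0,0,0,0]]]'
python3 plan.py 0.600 -0.0235 0.19 -132
```

```text
clock: 17.87
tool_pos: [0.5657, -0.2863, 0.2341]
orientation: [-179.8, 0.1, -131.2]
force: [0.4, -0.5, 0.3]
opening: 0.064
gripper_force: 0.0
clock: 18.53
tool_pos: [0.5641, -0.2864, 0.3531]
orientation: [180.0, 0.0, -131.3]
force: [0.9, 0.2, -1.9]
opening: 0.0518
gripper_force: 30.0
clock: 18.7
tool_pos: [0.5647, -0.2866, 0.3541]
orientation: [-179.8, 0.1, -131.3]
force: [1.0, -0.2, -3.0]
opening: 0.0518
gripper_force: 30.0
now [ 0.5647 -0.2866  0.3541] [-1.798e+02  1.000e-01 -1.313e+02] j [ -9.  19.  -9.  -0. -62. -32.] t 18.7 open 0.0518 F [ 1.  -0.2 -3. ]
shift in current frame [-1.1043  0.7361  0.0253] rows 6.636960882469833 | in final frame [-1.0956  0.749   0.0254] spin 0.0075 rows 0.09645308394150984
```

```bash
python3 -m creep '[[[-0.138,0.092,0,0,0],[-0.138,0.092,0,0,0],[-0.138,0.092,0,0,0],[-0.138,0.092,0,0,0],[-0.138,0.092,0,0,0],[-0.138,0.092,0,0,0],[-0.138,0.092,0,0,0],[-0.138,0.092,0,0,0]]]'
python3 -m creep '[[[0,0,0,0,0],[0,0,0,0,0],[0,0,0,0,0]]]'
python3 plan.py 0.600 -0.0235 0.081 -132
```

```text
clock: 19.37
tool_pos: [0.5991, -0.0219, 0.3502]
orientation: [179.9, -0.1, -131.3]
force: [0.3, 0.4, -1.6]
opening: 0.0518
gripper_force: 30.0
clock: 19.62
tool_pos: [0.5993, -0.0233, 0.3504]
orientation: [179.9, -0.1, -131.3]
force: [-0.1, -0.3, -2.1]
opening: 0.0517
gripper_force: 30.0
now [ 0.5993 -0.0233  0.3504] [ 1.799e+02 -1.000e-01 -1.313e+02] j [ 16.  16. -13.  -0. -61. -58.] t 19.6 open 0.0517 F [-0.1 -0.3 -2.1]
shift in current frame [-0.0026 -0.004   0.5522] rows 2.7610257370768165 | in final frame [-0.0017 -0.0032  0.5522] spin 0.008 rows 0.10262220702641198
```

```bash
python3 -m creep '[[[0,-0.003,0.15,0,0],[0,0,0.15,0,0],[0,0,0.15,0,0],[0,0,0.1,0,0],[0,0,0,0,0],[0,0,0,0,0]]]'
python3 -m creep '[[[0,0,0,0,0.78],[0,0,0,0,0.78],[0,0,0,0,0.78],[0,0,0,0,0.78],[0,0,-0.15,0,0.78],[0,0,-0.15,0,0.78],[0,0,-0.15,0,0.78],[0,0,-0.12,0,0.78]]]'
python3 -m creep '[[[0,0,0,0,0.9],[0,0,0,0,0.9]]]'
python3 - <<'E'
from h import *
p=shot('wrist'); print([(round(a['confidence'],2),px2w(p,a['uv'],0)[0,:2].round(4)) for a in nets.landmark_of(p,'weight4')])
E
python3 plan.py 0.577 -0.3825 0.19 -132
```

```text
clock: 20.12
tool_pos: [0.5997, -0.0252, 0.2404]
orientation: [179.9, -0.1, -131.4]
force: [0.6, 0.5, -2.1]
opening: 0.0515
gripper_force: 30.0
clock: 20.78
tool_pos: [0.6003, -0.0239, 0.3587]
orientation: [-179.9, 0.1, -131.3]
force: [1.3, 0.5, -0.6]
opening: 0.0683
gripper_force: 0.0
clock: 20.95
tool_pos: [0.6004, -0.0238, 0.358]
orientation: [-179.9, 0.2, -131.3]
force: [-0.0, 0.0, -1.4]
opening: 0.0761
gripper_force: 0.0
[(0.76, array([ 0.6009, -0.0225])), (0.56, array([ 0.6045, -0.1056]))]
now [ 0.5998 -0.0239  0.3554] [ 180.     0.  -131.3] j [ 16.  16. -13.  -0. -61. -58.] t 21.1 open 0.0779 F [-0.5  0.8 -0.7]
shift in current frame [ 1.4218 -1.0986  0.0315] rows 8.985419804657719 | in final frame [ 1.4088 -1.1153  0.0321] spin 0.0075 rows 0.09670019251477616
```

Next, green goes to fixed c2.

```bash
python3 -m creep '[[[0.142,-0.11,0,0,0.9],[0.142,-0.11,0,0,0.9],[0.142,-0.11,0,0,0.9],[0.142,-0.11,0,0,0.9],[0.142,-0.11,0,0,0.9],[0.142,-0.11,0,0,0.9],[0.142,-0.11,0,0,0.9],[0.142,-0.11,0,0,0.9]]]'
python3 -m creep '[[[0.142,-0.11,0,0,0.9],[0.142,-0.11,0,0,0.9],[0,0,0,0,0.9],[0,0,0,0,0.9],[0,0,0,0,0.9]]]'
python3 - <<'E'
from h import *
p=shot('wrist'); print([(round(a['confidence'],2),px2w(p,a['uv'],0)[0,:2].round(4)) for a in nets.landmark_of(p,'weight4')])
E
python3 plan.py 0.577 -0.3825 0.073 -132
```

```text
clock: 21.72
tool_pos: [0.5818, -0.3123, 0.3541]
orientation: [179.9, -0.1, -131.3]
force: [1.5, 0.9, -0.2]
opening: 0.0786
gripper_force: 0.0
clock: 22.13
tool_pos: [0.5776, -0.3825, 0.354]
orientation: [179.9, -0.0, -131.4]
force: [-0.1, 1.2, -0.1]
opening: 0.079
gripper_force: 0.0
[(0.98, array([ 0.6556, -0.5164])), (0.96, array([ 0.3995, -0.3447])), (0.95, array([ 0.5321, -0.5063])), (0.85, array([ 0.4713, -0.3867])), (0.83, array([ 0.7159, -0.3351])), (0.71, array([ 0.3742, -0.2785])), (0.69, array([ 0.7454, -0.4198])), (0.64, array([ 0.578 , -0.3824]))]
now [ 0.5781 -0.3815  0.355 ] [ 179.9   -0.  -131.3] j [-17.  24.  -1.  -0. -65. -24.] t 22.2 open 0.0788 F [-0.2 -0.2 -0. ]
shift in current frame [ 0.0072 -0.      0.6151] rows 3.075508201354516 | in final frame [7.400e-03 5.000e-04 6.151e-01] spin 0.0082 rows 0.10532710516668382
```

Pink has been knocked to about (0.400, -0.345), so I'll measure it again later. I'll pick green now.

```bash
python3 -m creep '[[[0.003,0,0.155,0,0.9],[0,0,0.155,0,0.9],[0,0,0.155,0,0.9],[0,0,0.15,0,0.9],[0,0,0,0,0.9],[0,0,0,0,0],[0,0,0,0,0],[0,0,0,0,0]]]'
python3 -m creep '[[[0,0,0,0,0],[0,0,0,0,0],[0,0,0,0,0],[0,0,0,0,0],[0,0,-0.15,0,0],[0,0,-0.15,0,0],[0,0,-0.15,0,0],[0,0,-0.15,0,0]]]'
python3 -m creep '[[[0,0,0,0,0],[0,0,0,0,0]]]'
python3 plan.py 0.596 0.0572 0.195 -132
```

```text
clock: 22.9
tool_pos: [0.5787, -0.3828, 0.2354]
orientation: [-179.8, 0.1, -131.2]
force: [-0.7, 0.4, 0.2]
opening: 0.0644
gripper_force: 0.0
clock: 23.57
tool_pos: [0.5772, -0.3828, 0.354]
orientation: [180.0, 0.0, -131.3]
force: [0.7, -0.8, -2.4]
opening: 0.0515
gripper_force: 30.0
clock: 23.73
tool_pos: [0.5777, -0.383, 0.3553]
orientation: [-179.8, 0.1, -131.3]
force: [0.4, 0.8, -2.2]
opening: 0.0515
gripper_force: 30.0
now [ 0.5777 -0.383   0.3553] [-1.798e+02  1.000e-01 -1.313e+02] j [-17.  24.  -1.  -0. -65. -24.] t 23.7 open 0.0515 F [ 0.4  0.8 -2.2]
shift in current frame [-1.7132  1.3848  0.004 ] rows 11.014370057649868 | in final frame [-1.6968  1.4048  0.0065] spin 0.0075 rows 0.09620754941352468
```

```bash
python3 -m creep '[[[-0.1428,0.1154,-0.005,0,0],[-0.1428,0.1154,-0.005,0,0],[-0.1428,0.1154,-0.005,0,0],[-0.1428,0.1154,0,0,0],[-0.1428,0.1154,0,0,0],[-0.1428,0.1154,0,0,0],[-0.1428,0.1154,0,0,0],[-0.1428,0.1154,0,0,0]]]'
python3 -m creep '[[[-0.1428,0.1154,0,0,0],[-0.1428,0.1154,0,0,0],[-0.1428,0.1154,0,0,0],[-0.1428,0.1154,0,0,0],[0,0,0,0,0],[0,0,0,0,0],[0,0,0,0,0]]]'
python3 plan.py 0.596 0.0572 0.082 -132
```

```text
clock: 24.4
tool_pos: [0.5888, -0.0876, 0.3542]
orientation: [179.9, -0.1, -131.3]
force: [1.2, -0.7, -1.4]
opening: 0.0518
gripper_force: 30.0
clock: 24.98
tool_pos: [0.5953, 0.0575, 0.3544]
orientation: [179.9, -0.1, -131.3]
force: [0.7, -1.1, -2.1]
opening: 0.0519
gripper_force: 30.0
now [0.5953 0.0575 0.3544] [ 1.799e+02 -1.000e-01 -1.313e+02] j [ 24.  16. -13.  -0. -61. -65.] t 25.0 open 0.0519 F [ 0.7 -1.1 -2.1]
shift in current frame [-0.0025 -0.0044  0.567 ] rows 2.835102482364966 | in final frame [-0.0014 -0.0037  0.567 ] spin 0.008 rows 0.10289172068422252
```

```bash
python3 -m creep '[[[0,-0.003,0.15,0,0],[0,0,0.15,0,0],[0,0,0.15,0,0],[0,0,0.117,0,0],[0,0,0,0,0],[0,0,0,0,0]]]'
python3 -m creep '[[[0,0,0,0,0.78],[0,0,0,0,0.78],[0,0,0,0,0.78],[0,0,0,0,0.78],[0,0,-0.15,0,0.78],[0,0,-0.15,0,0.78],[0,0,-0.15,0,0.78],[0,0,-0.12,0,0.78]]]'
python3 -m creep '[[[0,0,0,0,0.9],[0,0,0,0,0.9],[0,0,0,0,0.9]]]'
python3 plan.py 0.4725 -0.385 0.195 -132
```

```text
clock: 25.48
tool_pos: [0.5958, 0.0555, 0.2411]
orientation: [179.9, -0.2, -131.4]
force: [-0.6, -0.2, -1.0]
opening: 0.0515
gripper_force: 30.0
clock: 26.15
tool_pos: [0.5964, 0.057, 0.3594]
orientation: [-179.9, 0.1, -131.3]
force: [0.5, -0.2, -1.0]
opening: 0.0683
gripper_force: 0.0
clock: 26.4
tool_pos: [0.5959, 0.057, 0.3563]
orientation: [180.0, 0.0, -131.3]
force: [-0.6, 0.9, -0.5]
opening: 0.0779
gripper_force: 0.0
now [0.5959 0.057  0.3563] [ 180.     0.  -131.3] j [ 24.  15. -13.  -0. -61. -65.] t 26.4 open 0.0779 F [-0.6  0.9 -0.5]
shift in current frame [ 2.0668 -0.996   0.0103] rows 11.471371723337128 | in final frame [ 2.0549 -1.0203  0.0117] spin 0.0075 rows 0.09653508983020385
```

```bash
python3 -m creep '[[[0.159,-0.0766,0,0,0.9],[0.159,-0.0766,0,0,0.9],[0.159,-0.0766,0,0,0.9],[0.159,-0.0766,0,0,0.9],[0.159,-0.0766,0,0,0.9],[0.159,-0.0766,0,0,0.9],[0.159,-0.0766,0,0,0.9],[0.159,-0.0766,0,0,0.9]]]'
python3 -m creep '[[[0.159,-0.0766,0,0,0.9],[0.159,-0.0766,0,0,0.9],[0.159,-0.0766,0,0,0.9],[0.159,-0.0766,0,0,0.9],[0.159,-0.0766,0,0,0.9],[0,0,0,0,0.9],[0,0,0,0,0.9],[0,0,0,0,0.9]]]'
python3 - <<'E'
from h import *
p=shot('wrist'); print([(round(a['confidence'],2),px2w(p,a['uv'],0)[0,:2].round(4)) for a in nets.landmark_of(p,'weight4')]); save(p,'w7.png')
E
python3 plan.py 0.4725 -0.385 0.073 -132
```

```text
clock: 27.07
tool_pos: [0.5193, -0.2164, 0.3551]
orientation: [179.9, -0.1, -131.3]
force: [0.9, -0.5, -0.4]
opening: 0.079
gripper_force: 0.0
clock: 27.73
tool_pos: [0.4725, -0.385, 0.3549]
orientation: [179.9, -0.0, -131.4]
force: [0.1, 0.0, -0.5]
opening: 0.0789
gripper_force: 0.0
[(0.93, array([ 0.4725, -0.3856])), (0.87, array([ 0.3991, -0.3423])), (0.8, array([ 0.6519, -0.5148])), (0.76, array([ 0.3759, -0.2791])), (0.74, array([ 0.5341, -0.5063]))]
now [ 0.4731 -0.3842  0.3557] [ 179.9   -0.  -131.3] j [-21.  16. -12.  -0. -62. -21.] t 27.8 open 0.0789 F [ 0.  -0.3 -0.8]
shift in current frame [ 0.0049 -0.0011  0.6184] rows 3.0920330741229254 | in final frame [ 5.100e-03 -6.000e-04  6.184e-01] spin 0.0081 rows 0.10459345384225165
```

View pics/w7.png

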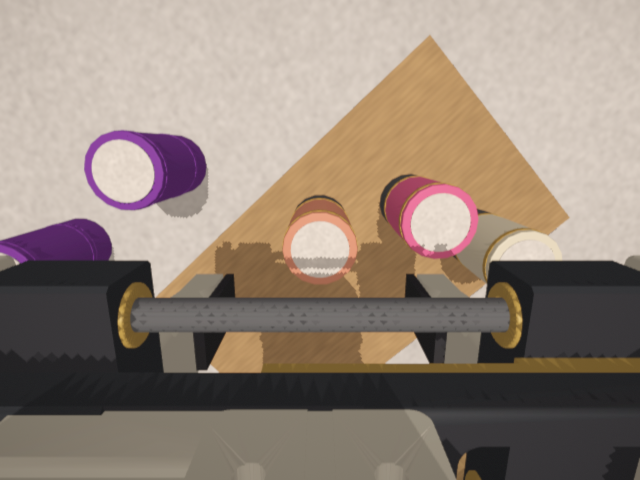

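The wrist view shows copper at (320,245), with the knocked pink weight upright at (440,215), close to the right finger's path. I'll narrow the opening to 0.72 to miss it.

```bash
python3 -m creep '[[[0.005,0,0,0,0.72],[0,0,0,0,0.72],[0,0,0.155,0,0.72],[0,0,0.155,0,0.72],[0,0,0.155,0,0.72],[0,0,0.152,0,0.72],[0,0,0,0,0.72],[0,0,0,0,0.72]]]'
python3 -m creep '[[[0,0,0,0,0],[0,0,0,0,0],[0,0,0,0,0],[0,0,0,0,0],[0,0,0,0,0],[0,0,0,0,0]]]'
python3 -m creep '[[[0,0,-0.15,0,0],[0,0,-0.15,0,0],[0,0,-0.15,0,0],[0,0,-0.15,0,0],[0,0,0,0,0],[0,0,0,0,0],[0,0,0,0,0]]]'
python3 plan.py 0.508 0.0527 0.195 -132
```

```text
clock: 28.5
tool_pos: [0.4722, -0.3852, 0.2321]
orientation: [179.8, -0.1, -131.3]
force: [0.1, -0.8, 1.2]
opening: 0.0627
gripper_force: 0.0
clock: 29.0
tool_pos: [0.4729, -0.3859, 0.2351]
orientation: [-179.8, 0.1, -131.3]
force: [-0.8, 1.9, 7.1]
opening: 0.0515
gripper_force: 30.0
clock: 29.58
tool_pos: [0.4718, -0.3854, 0.3529]
orientation: [-180.0, 0.0, -131.3]
force: [-0.2, 1.1, -4.1]
opening: 0.0516
gripper_force: 30.0
now [ 0.4718 -0.3854  0.3529] [-180.     0.  -131.3] j [-21.  17. -12.  -0. -61. -20.] t 29.6 open 0.0516 F [-0.2  1.1 -4.1]
shift in current frame [-1.7645  1.311  -0.0045] rows 10.990997837550768 | in final frame [-1.7492  1.3313 -0.0056] spin 0.0074 rows 0.09456778926498341
```

```bash
python3 -m creep '[[[-0.147,0.1093,-0.005,0,0],[-0.147,0.1093,0,0,0],[-0.147,0.1093,0,0,0],[-0.147,0.1093,0,0,0],[-0.147,0.1093,0,0,0],[-0.147,0.1093,0,0,0],[-0.147,0.1093,0,0,0],[-0.147,0.1093,0,0,0]]]'
python3 -m creep '[[[-0.147,0.1093,0,0,0],[-0.147,0.1093,0,0,0],[-0.147,0.1093,0,0,0],[-0.147,0.1093,0,0,0],[0,0,0,0,0],[0,0,0,0,0],[0,0,0,0,0]]]'
python3 - <<'E'
from h import *
p=shot('wrist'); print([(round(a['confidence'],2),px2w(p,a['uv'],.007)[0,:2].round(4)) for a in nets.landmark_of(p,'loose_crate_c0')])
E
python3 plan.py 0.508 0.0527 0.082 -132
```

```text
clock: 30.25
tool_pos: [0.4954, -0.0919, 0.3526]
orientation: [179.9, -0.1, -131.3]
force: [0.7, 0.4, -1.4]
opening: 0.0518
gripper_force: 30.0
clock: 30.83
tool_pos: [0.5077, 0.0525, 0.3527]
orientation: [179.9, -0.1, -131.3]
force: [0.5, -0.9, -2.0]
opening: 0.0517
gripper_force: 30.0
[(0.97, array([ 0.517 , -0.1083])), (0.88, array([0.5062, 0.0512])), (0.72, array([ 0.5134, -0.0292]))]
now [0.5078 0.0516 0.3532] [ 1.800e+02 -1.000e-01 -1.314e+02] j [ 28.   7. -24.  -0. -59. -69.] t 30.9 open 0.0517 F [-0.7 -0.7 -1.8]
shift in current frame [-0.0056  0.0026  0.5608] rows 2.804055241496589 | in final frame [-0.0048  0.003   0.5608] spin 0.007 rows 0.09018760844352462
```

```bash
python3 -m creep '[[[-0.003,0.001,0.15,0,0],[0,0,0.15,0,0],[0,0,0.15,0,0],[0,0,0.111,0,0],[0,0,0,0,0],[0,0,0,0,0]]]'
python3 -m creep '[[[0,0,0,0,0.78],[0,0,0,0,0.78],[0,0,0,0,0.78],[0,0,0,0,0.78],[0,0,-0.15,0,0.78],[0,0,-0.15,0,0.78],[0,0,-0.15,0,0.78],[0,0,-0.12,0,0.78]]]'
python3 -m creep '[[[0,0,0,-0.075,0.85],[0,0,0,-0.075,0.85],[0,0,0,-0.075,0.85],[0,0,0,-0.075,0.85],[0,0,0,-0.075,0.85],[0,0,0,-0.075,0.85],[0,0,0,0,0.85],[0,0,0,0,0.85]]]'
python3 plan.py 0.375 -0.279 0.195 -90.8
```

```text
clock: 31.43
tool_pos: [0.5081, 0.0518, 0.2407]
orientation: [179.9, -0.1, -131.4]
force: [0.2, -0.9, -1.0]
opening: 0.0516
gripper_force: 30.0
clock: 32.1
tool_pos: [0.5085, 0.053, 0.3586]
orientation: [-179.9, 0.1, -131.3]
force: [1.2, 0.5, -0.7]
opening: 0.0687
gripper_force: 0.0
clock: 32.77
tool_pos: [0.5083, 0.053, 0.3561]
orientation: [-180.0, 0.0, -91.0]
force: [0.0, 0.4, -0.5]
opening: 0.0747
gripper_force: 0.0
now [0.5083 0.053  0.3561] [-180.    0.  -91.] j [ 28.   7. -24.  -0. -59. -29.] t 32.8 open 0.0747 F [ 0.   0.4 -0.5]
shift in current frame [1.6717 0.6369 0.0095] rows 8.944691113669684 | in final frame [1.6693 0.6432 0.0105] spin -0.0024 rows 0.031146276330421836
```

```bash
python3 -m creep '[[[0.1672,0.0637,0,0,0.85],[0.1672,0.0637,0,0,0.85],[0.1672,0.0637,0,0,0.85],[0.1672,0.0637,0,0,0.85],[0.1672,0.0637,0,0,0.85],[0.1672,0.0637,0,0,0.85],[0.1672,0.0637,0,0,0.85],[0.1672,0.0637,0,0,0.85]]]'
python3 -m creep '[[[0.1672,0.0637,0,0,0.85],[0.1672,0.0637,0,0,0.85],[0,0,0,0,0.85],[0,0,0,0,0.85],[0,0,0,0,0.85]]]'
python3 - <<'E'
from h import *
p=shot('wrist'); print([(round(a['confidence'],2),px2w(p,a['uv'],0)[0,:2].round(4)) for a in nets.landmark_of(p,'weight4')])
E
python3 plan.py 0.375 -0.279 0.073 -91
```

```text
clock: 33.43
tool_pos: [0.4016, -0.2144, 0.3562]
orientation: [-179.9, -0.0, -91.0]
force: [1.5, -0.7, -0.2]
opening: 0.0747
gripper_force: 0.0
clock: 33.85
tool_pos: [0.3761, -0.2796, 0.3557]
orientation: [-180.0, 0.0, -91.0]
force: [0.4, 0.6, -0.3]
opening: 0.0747
gripper_force: 0.0
[(0.77, array([ 0.3742, -0.2787])), (0.6, array([ 0.3973, -0.3431]))]
now [ 0.3766 -0.2788  0.3558] [-180.     0.   -90.8] j [-12.   3. -29.  -0. -58.  12.] t 34.0 open 0.0742 F [0.3 0.9 0.1]
shift in current frame [0.0011 0.0083 0.6188] rows 3.0941492629329272 | in final frame [0.0011 0.0081 0.6188] spin 0.0018 rows 0.02364509296792708
```

```bash
python3 -m creep '[[[0.002,0.009,0.155,0,0.85],[0,0,0.155,0,0.85],[0,0,0.155,0,0.85],[0,0,0.15,0,0.85],[0,0,0,0,0.85],[0,0,0,0,0.85],[0,0,0,0,0],[0,0,0,0,0]]]'
python3 -m creep '[[[0,0,0,0,0],[0,0,0,0,0],[0,0,0,0,0],[0,0,0,0,0],[0,0,0,0,0],[0,0,0,0,0]]]'
python3 -m creep '[[[0,0,-0.15,0,0],[0,0,-0.15,0,0],[0,0,-0.15,0,0],[0,0,-0.15,0,0],[0,0,0,0,0],[0,0,0,0,0],[0,0,0,0,0]]]'
python3 plan.py 0.5127 -0.0285 0.195 -91
```

```text
clock: 34.62
tool_pos: [0.3757, -0.2798, 0.2346]
orientation: [-179.8, -0.1, -90.7]
force: [-0.3, 0.2, 0.4]
opening: 0.0662
gripper_force: 0.0
clock: 35.12
tool_pos: [0.3749, -0.2801, 0.2339]
orientation: [-179.9, -0.0, -90.8]
force: [-0.4, 2.1, 8.0]
opening: 0.0513
gripper_force: 30.0
clock: 35.7
tool_pos: [0.3738, -0.2797, 0.3523]
orientation: [-180.0, 0.0, -90.8]
force: [-0.5, -0.3, -1.7]
opening: 0.0514
gripper_force: 30.0
now [ 0.3738 -0.2797  0.3523] [-180.     0.   -90.8] j [-13.   3. -29.  -0. -58.  12.] t 35.7 open 0.0514 F [-0.5 -0.3 -1.7]
shift in current frame [-1.2662 -0.6757 -0.0076] rows 7.176144428126143 | in final frame [-1.268  -0.6723 -0.0084] spin 0.0017 rows 0.021730379776304938
```

```bash
python3 -m creep '[[[-0.1583,-0.0845,-0.007,0,0],[-0.1583,-0.0845,0,0,0],[-0.1583,-0.0845,0,0,0],[-0.1583,-0.0845,0,0,0],[-0.1583,-0.0845,0,0,0],[-0.1583,-0.0845,0,0,0],[-0.1583,-0.0845,0,0,0],[-0.1583,-0.0845,0,0,0]]]'
python3 -m creep '[[[0,0,0,0,0],[0,0,0,0,0],[0,0,0,0,0]]]'
python3 plan.py 0.5127 -0.0285 0.082 -91
```

```text
clock: 36.37
tool_pos: [0.5132, -0.0269, 0.3524]
orientation: [179.8, -0.0, -90.8]
force: [1.4, -0.2, -2.0]
opening: 0.0518
gripper_force: 30.0
clock: 36.62
tool_pos: [0.5127, -0.0284, 0.3524]
orientation: [179.8, -0.0, -90.8]
force: [0.0, -0.6, -2.0]
opening: 0.0513
gripper_force: 30.0
now [ 0.5127 -0.0284  0.3524] [179.8  -0.  -90.8] j [ 19.   8. -24.  -0. -59. -20.] t 36.6 open 0.0513 F [ 0.  -0.6 -2. ]
shift in current frame [-1.000e-04 -1.700e-03  5.571e-01] rows 2.7856728203749523 | in final frame [4.000e-04 2.000e-04 5.571e-01] spin 0.0024 rows 0.03127996248834312
```

```bash
python3 -m creep '[[[0,0,0.15,0,0],[0,0,0.15,0,0],[0,0,0.15,0,0],[0,0,0.108,0,0],[0,0,0,0,0],[0,0,0,0,0]]]'
python3 -m creep '[[[0,0,0,0,0.7],[0,0,0,0,0.7],[0,0,0,0,0.7],[0,0,0,0,0.7],[0,0,-0.15,0,0.7],[0,0,-0.15,0,0.7],[0,0,-0.15,0,0.7],[0,0,-0.12,0,0.7]]]'
python3 -m creep '[[[0,0,0,0,0.85],[0,0,0,0,0.85],[0,0,0,0,0.85]]]'
python3 plan.py 0.398 -0.3425 0.195 -90.8
```

```text
clock: 37.12
tool_pos: [0.5124, -0.0296, 0.2415]
orientation: [179.8, -0.1, -90.9]
force: [0.7, 0.7, -1.5]
opening: 0.0519
gripper_force: 30.0
clock: 37.78
tool_pos: [0.5133, -0.0286, 0.3594]
orientation: [-179.9, 0.0, -90.8]
force: [0.7, -0.2, -0.7]
opening: 0.0616
gripper_force: 0.0
clock: 38.03
tool_pos: [0.5128, -0.0286, 0.3565]
orientation: [-180.0, 0.0, -90.8]
force: [0.4, -0.2, 0.0]
opening: 0.0731
gripper_force: 0.0
now [ 0.5128 -0.0286  0.3565] [-180.     0.   -90.8] j [ 19.   8. -23.  -0. -59. -20.] t 38.0 open 0.0731 F [ 0.4 -0.2  0. ]
shift in current frame [1.5777 0.5515 0.0115] rows 8.356650962629473 | in final frame [1.5774 0.5522 0.0127] spin -0.0003 rows 0.003377857229228961
```

```bash
python3 -m creep '[[[0.1753,0.0613,0,0,0.85],[0.1753,0.0613,0,0,0.85],[0.1753,0.0613,0,0,0.85],[0.1753,0.0613,0,0,0.85],[0.1753,0.0613,0,0,0.85],[0.1753,0.0613,0,0,0.85],[0.1753,0.0613,0,0,0.85],[0.1753,0.0613,0,0,0.85]]]'
python3 -m creep '[[[0.1753,0.0613,0,0,0.85],[0,0,0,0,0.85],[0,0,0,0,0.85],[0,0,0,0,0.85]]]'
python3 - <<'E'
from h import *
p=shot('wrist'); print([(round(a['confidence'],2),px2w(p,a['uv'],0)[0,:2].round(4)) for a in nets.landmark_of(p,'weight4')])
E
python3 plan.py 0.398 -0.3425 0.073 -91
```

```text
clock: 38.7
tool_pos: [0.4099, -0.309, 0.3554]
orientation: [179.9, 0.0, -90.8]
force: [1.3, -0.3, 0.8]
opening: 0.0742
gripper_force: 0.0
clock: 39.03
tool_pos: [0.398, -0.3426, 0.3553]
orientation: [179.9, 0.1, -90.9]
force: [0.6, 0.7, -0.7]
opening: 0.0746
gripper_force: 0.0
[(0.71, array([ 0.6546, -0.5145])), (0.59, array([ 0.3999, -0.3433])), (0.59, array([ 0.5344, -0.5068]))]
now [ 0.3987 -0.3418  0.3559] [179.9   0.  -90.8] j [-19.   9. -22.  -0. -59.  18.] t 39.1 open 0.0741 F [ 0.5 -0.9 -0.3]
shift in current frame [0.004  0.0026 0.6195] rows 3.0978340703742977 | in final frame [0.0038 0.0032 0.6195] spin 0.0027 rows 0.034527056566462634
```

```bash
python3 -m creep '[[[0.006,-0.001,0.155,0,0.85],[0,0,0.155,0,0.85],[0,0,0.155,0,0.85],[0,0,0.15,0,0.85],[0,0,0,0,0.85],[0,0,0,0,0.85],[0,0,0,0,0],[0,0,0,0,0]]]'
python3 -m creep '[[[0,0,0,0,0],[0,0,0,0,0],[0,0,0,0,0],[0,0,0,0,0],[0,0,0,0,0],[0,0,0,0,0]]]'
python3 -m creep '[[[0,0,-0.15,0,0],[0,0,-0.15,0,0],[0,0,-0.15,0,0],[0,0,-0.15,0,0],[0,0,0,0,0],[0,0,0,0,0],[0,0,0,0,0]]]'
python3 plan.py 0.5166 -0.109 0.195 -91
```

```text
clock: 39.8
tool_pos: [0.3997, -0.3437, 0.2355]
orientation: [-179.8, -0.1, -90.7]
force: [0.5, -0.3, -0.1]
opening: 0.0665
gripper_force: 0.0
clock: 40.3
tool_pos: [0.3992, -0.344, 0.2348]
orientation: [-179.9, -0.1, -90.8]
force: [-0.2, 2.0, 6.5]
opening: 0.0515
gripper_force: 30.0
clock: 40.88
tool_pos: [0.398, -0.3434, 0.353]
orientation: [180.0, 0.0, -90.8]
force: [-0.1, -0.8, -3.4]
opening: 0.0513
gripper_force: 30.0
now [ 0.398  -0.3434  0.353 ] [180.    0.  -90.8] j [-19.   9. -22.  -0. -59.  19.] t 40.9 open 0.0513 F [-0.1 -0.8 -3.4]
shift in current frame [-1.1807 -0.5757 -0.0043] rows 6.56817164624083 | in final frame [-1.1823 -0.5725 -0.0051] spin 0.0017 rows 0.022029416337042158
```

```bash
python3 -m creep '[[[-0.1687,-0.0822,-0.005,0,0],[-0.1687,-0.0822,0,0,0],[-0.1687,-0.0822,0,0,0],[-0.1687,-0.0822,0,0,0],[-0.1687,-0.0822,0,0,0],[-0.1687,-0.0822,0,0,0],[-0.1687,-0.0822,0,0,0],[0,0,0,0,0]]]'
python3 -m creep '[[[0,0,0,0,0],[0,0,0,0,0]]]'
python3 plan.py 0.5166 -0.109 0.082 -91
```

```text
clock: 41.55
tool_pos: [0.5192, -0.1048, 0.3529]
orientation: [179.9, 0.0, -90.6]
force: [-0.3, -1.4, -1.8]
opening: 0.0513
gripper_force: 30.0
clock: 41.72
tool_pos: [0.5165, -0.109, 0.3529]
orientation: [179.8, -0.0, -90.8]
force: [-0.5, 0.0, -1.9]
opening: 0.0514
gripper_force: 30.0
now [ 0.5165 -0.109   0.3529] [179.8  -0.  -90.8] j [  9.   9. -22.  -0. -59. -10.] t 41.7 open 0.0514 F [-0.5  0.  -1.9]
shift in current frame [-2.000e-04 -2.100e-03  5.596e-01] rows 2.7982558624440115 | in final frame [-1.000e-04 -3.000e-04  5.597e-01] spin 0.0025 rows 0.03233376987647522
```

```bash
python3 -m creep '[[[0,0,0.15,0,0],[0,0,0.15,0,0],[0,0,0.15,0,0],[0,0,0.11,0,0],[0,0,0,0,0],[0,0,0,0,0]]]'
python3 -m creep '[[[0,0,0,0,0.7],[0,0,0,0,0.7],[0,0,0,0,0.7],[0,0,0,0,0.7],[0,0,-0.15,0,0.7],[0,0,-0.15,0,0.7],[0,0,-0.15,0,0.7],[0,0,-0.12,0,0.7]]]'
python3 -m creep '[[[0,0,0,0,1],[0,0,0,0,1],[0,0,0,0,1]]]'
python3 - <<'E'
from h import *
ps=[shot('top'),shot('scene')]
print('P',locate(ps,'plates',P,(.388,.3145)))
print('M',locate(ps,'round_mat',M,(.539,.3335),h=0))
im=np.hstack([cv2.resize(ps[1]['frame'],(400,300)),cv2.resize(ps[1]['frame'][170:290,240:400],(400,300),interpolation=cv2.INTER_CUBIC)]); cv2.imwrite('pics/m8.png',im[:,:,::-1])
E
python3 plan.py 0.30 0.304 0.19 -173
```

```text
clock: 42.22
tool_pos: [0.5161, -0.1104, 0.2414]
orientation: [179.8, -0.0, -90.9]
force: [-0.1, 0.1, -0.9]
opening: 0.0518
gripper_force: 30.0
clock: 42.88
tool_pos: [0.5171, -0.1092, 0.3594]
orientation: [-179.9, 0.0, -90.8]
force: [0.2, -0.2, 0.4]
opening: 0.0611
gripper_force: 0.0
clock: 43.13
tool_pos: [0.5166, -0.1091, 0.3565]
orientation: [-180.0, 0.0, -90.8]
force: [0.3, 0.2, -1.2]
opening: 0.0759
gripper_force: 0.0
P [(array([0.3913, 0.3146]), np.float64(4.066)), (array([0.401 , 0.3211]), np.float64(8.0)), (array([0.3856, 0.3124]), np.float64(0.104))]
M [(array([0.5391, 0.3336]), np.float64(0.058)), (array([0.5391, 0.3336]), np.float64(0.058))]
now [ 0.5169 -0.1092  0.3557] [179.9  -0.  -90.8] j [  9.   9. -22.  -0. -59. -10.] t 43.4 open 0.0872 F [ 0.2  0.2 -0.2]
shift in current frame [-2.0504  1.1138  0.0348] rows 11.668187745779845 | in final frame [0.8249 2.1827 0.0336] spin 0.9132 rows 11.741122324616086
```

View pics/m8.png

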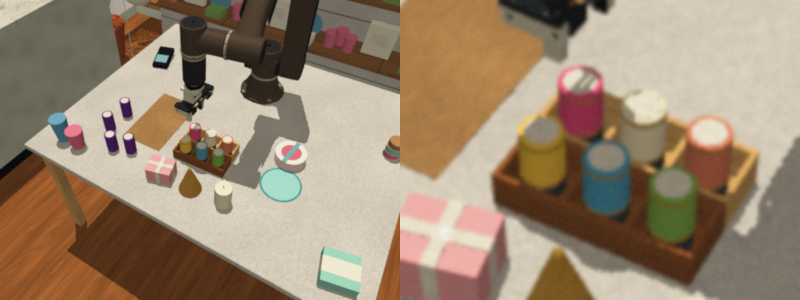

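All six weights stand in the crates, one per cell. Now the plates: approach from the robot side with the fingers straddling, yaw about 7.

```bash
python3 -m creep '[[[-0.1577,0.0857,0,0,1],[-0.1577,0.0857,0,0,1],[-0.1577,0.0857,0,0,1],[-0.1577,0.0857,0,0,1],[-0.1577,0.0857,0,0,1],[-0.1577,0.0857,0,0,1],[-0.1577,0.0857,0,0,1],[-0.1577,0.0857,0,0,1]]]'
python3 -m creep '[[[-0.1577,0.0857,0,0,1],[-0.1577,0.0857,0,0,1],[-0.1577,0.0857,0,0,1],[-0.1577,0.0857,0,0,1],[-0.1577,0.0857,0,0,1],[0,0,0,-0.0778,1],[0,0,0,-0.0778,1],[0,0,0,-0.0778,1]]]'
python3 -m creep '[[[0,0,0,-0.0778,1],[0,0,0,-0.0778,1],[0,0,0,-0.0778,1],[0,0,0,-0.0778,1],[0,0,0,-0.0778,1],[0,0,0,-0.0778,1],[0,0,0,-0.0778,1],[0,0,0,-0.0778,1]]]'
python3 -m creep '[[[0,0,0,-0.0778,1],[0,0,0,-0.0778,1],[0,0,0,-0.0778,1],[0,0,0,0,1],[0,0,0,0,1]]]'
python3 - <<'E'
from h import *
ps=[shot('top'),shot('scene')]
print('P',locate(ps,'plates',P,(.388,.3145)))
E
python3 plan.py 0.298 0.303 0.034 7.3
```

```text
clock: 44.1
tool_pos: [0.3824, 0.1462, 0.3564]
orientation: [-180.0, 0.0, -90.8]
force: [-0.8, 0.6, 0.4]
opening: 0.0875
gripper_force: 0.0
clock: 44.77
tool_pos: [0.2995, 0.3047, 0.356]
orientation: [180.0, -0.0, -69.4]
force: [-1.1, 0.2, 0.1]
opening: 0.0877
gripper_force: 0.0
clock: 45.43
tool_pos: [0.3, 0.304, 0.3562]
orientation: [180.0, 0.0, -13.4]
force: [-0.2, 0.3, 1.0]
opening: 0.0876
gripper_force: 0.0
clock: 45.85
tool_pos: [0.3, 0.3039, 0.3562]
orientation: [180.0, 0.0, 7.0]
force: [-0.0, -0.0, 0.6]
opening: 0.0873
gripper_force: 0.0
P [(array([0.389 , 0.3134]), np.float64(0.118)), (array([0.389 , 0.3142]), np.float64(0.144)), (array([0.3857, 0.3127]), np.float64(0.088))]
now [0.3    0.304  0.3564] [180.    0.    7.1] j [ 72.  -1. -33.   0. -58.  25.] t 46.0 open 0.0876 F [-0.8  0.2 -0.1]
shift in current frame [-0.0107  0.0034  0.817 ] rows 4.085148318281117 | in final frame [-0.0107  0.0034  0.817 ] spin -0.0025 rows 0.0320822992976803
```

```bash
python3 -m creep '[[[-0.01,0.003,0.17,0,1],[0,0,0.17,0,1],[0,0,0.17,0,1],[0,0,0.17,0,1],[0,0,0.137,0,1],[0,0,0,0,1],[0.05,0,0,0,1],[0.05,0,0,0,1]]]'
python3 -m creep '[[[0.04,0,0,0,1],[0.04,0,0,0,1],[0.04,0,0,0,1],[0.04,0,0,0,1],[0.04,0,0,0,1],[0.04,0,0,0,1],[0.04,0,0,0,1],[0.04,0,0,0,1]]]'
python3 -m creep '[[[0.04,0,0,0,1],[0.04,0,0,0,1],[0.04,0,0,0,1],[0.04,0,0,0,1],[0.04,0,0,0,1],[0.03,0,0,0,1],[0.02,0,0,0,1],[0,0,0,0,1]]]'
python3 - <<'E'
from h import *
ps=[shot('top'),shot('scene')]
print('P',locate(ps,'plates',P,(.49,.327)))
E
python3 plan.py 0.4755 0.3255 0.034 7.3
```

```text
clock: 46.72
tool_pos: [0.3187, 0.3065, 0.1943]
orientation: [-180.0, -0.0, 7.3]
force: [-0.5, 0.1, -0.1]
opening: 0.088
gripper_force: 0.0
clock: 47.38
tool_pos: [0.3822, 0.3136, 0.1932]
orientation: [180.0, 0.0, 7.2]
force: [-5.2, -0.6, 4.5]
opening: 0.0878
gripper_force: 3.3
clock: 48.05
tool_pos: [0.432, 0.32, 0.1929]
orientation: [180.0, -0.0, 7.2]
force: [-0.3, -0.2, -0.7]
opening: 0.0876
gripper_force: 0.1
P [(array([0.4952, 0.3265]), np.float64(0.369)), (array([0.495 , 0.3273]), np.float64(0.661)), (array([0.4923, 0.3258]), np.float64(0.074))]
now [0.4312 0.32   0.193 ] [-180.    -0.     7.2] j [ 58.  21. -31.   0. -38.  40.] t 48.2 open 0.0877 F [ 0.3 -0.1 -0.6]
shift in current frame [2.234e-01 7.000e-04 2.000e-04] rows 1.1171011262940822 | in final frame [2.234e-01 1.000e-03 1.000e-04] spin -0.0008 rows 0.010889425493226261
```

```bash
python3 -m creep '[[[0.04,0,0,0,1],[0.04,0,0,0,1],[0.04,0,0,0,1],[0.04,0,0,0,1],[0.03,0,0,0,1],[0.02,0,0,0,1],[0.01,0,0,0,1],[0,0,0,0,1]]]'
python3 -m creep '[[[-0.1,0,0,0,1],[-0.15,0,0,0,1],[-0.15,0,0,0,1],[0,0,-0.2,0,1],[0,0,-0.2,0,1],[0,0,-0.2,0,1],[0,0,-0.2,0,1],[0,0,0,0,1]]]'
python3 - <<'E'
from h import *
ps=[shot('top'),shot('scene')]
print('P',locate(ps,'plates',P,(.538,.333)))
print('M',locate(ps,'round_mat',M,(.539,.3335),h=0))
for q,c,w in (('party_hat',cyl(.05,.01),(.767,.011)),):pass
for q in ('party_hat','gift_box','pillar_candle'): print(q,[px2w(p,nets.landmark_of(p,q)[0]['uv'])[0,:2].round(3) for p in ps if nets.landmark_of(p,q)])
im=np.vstack([np.hstack([cv2.resize(ps[0]['frame'],(400,300)),cv2.resize(ps[0]['frame'][190:340,90:290],(400,300),interpolation=cv2.INTER_CUBIC)]),np.hstack([cv2.resize(ps[1]['frame'],(400,300)),cv2.resize(ps[1]['frame'][180:300,240:400],(400,300),interpolation=cv2.INTER_CUBIC)])]); cv2.imwrite('pics/m9.png',im[:,:,::-1])
E
```

```text
clock: 48.92
tool_pos: [0.4753, 0.3255, 0.193]
orientation: [-180.0, -0.0, 7.2]
force: [-0.5, -0.8, 0.2]
opening: 0.0875
gripper_force: 0.4
clock: 49.58
tool_pos: [0.3968, 0.3172, 0.3618]
orientation: [-179.4, -0.6, 7.3]
force: [0.6, 0.7, 0.5]
opening: 0.0878
gripper_force: 0.0
P [(array([0.5374, 0.3323]), np.float64(0.087)), (array([0.5375, 0.3332]), np.float64(0.067)), (array([0.5352, 0.3304]), np.float64(0.104))]
M [(array([0.5385, 0.3336]), np.float64(3.895)), (array([0.5398, 0.3357]), np.float64(5.054)), (array([0.539 , 0.3334]), np.float64(2.732))]
party_hat [array([ 0.51 , -0.033]), array([0.766, 0.012])]
gift_box [array([ 0.764, -0.139]), array([ 0.757, -0.14 ])]
pillar_candle [array([0.741, 0.162])]
```

View pics/m9.png

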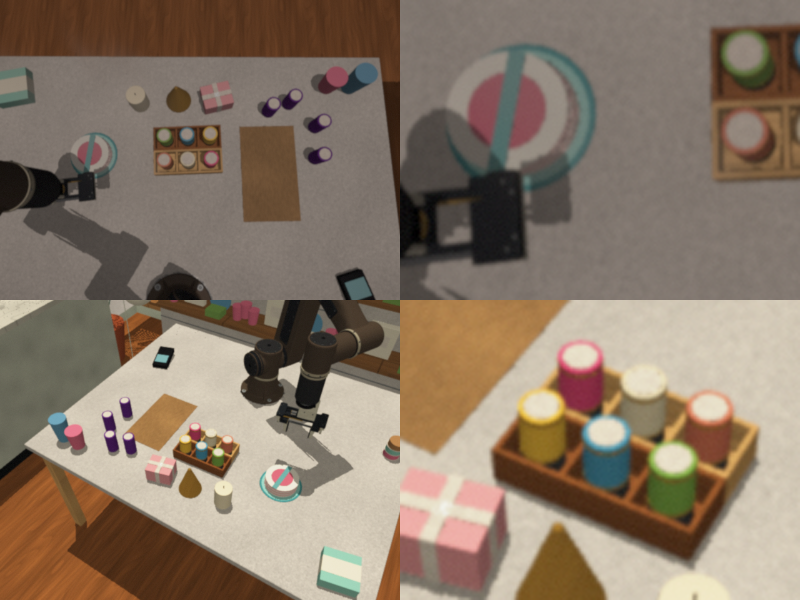

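The pictures show the plates centred on the mat, six upright weights with one per cell, the crates flush and in line, and the bystanders unmoved.

```bash
python3 -m creep '[[[0,0,0,0,1],[0,0,0,0,1],[0,0,0,0,1]]]'
python3 -c "from plant import workorder; print(workorder.close_job())"
```

```text
clock: 50.68
tool_pos: [0.3953, 0.3154, 0.3531]
orientation: [-180.0, -0.0, 7.2]
force: [0.2, 0.2, -0.6]
opening: 0.0877
gripper_force: 0.0
the job is handed in; nothing more can be done
None
```

The job is handed in at about 51 s of the 210 s allowed: in the last pictures the loose crate is flush and in line with the fixed one, all six weights stand upright one per cell, the plates sit on the mat within about 2 mm of its centre, and the hat, gift box and candle are unmoved; the hand-in returned no verdict.

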